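Hang the tool bin on the bay's cleat and put the V-block away in it

ROBOT

A 7-joint arm with a two-finger parallel gripper is mounted at the origin on the work surface. World frame = base frame: x ahead of the robot, y to its left, z up, the work surface at z = 0. Lengths are in m, angles in rad, forces in N, time in s.
With the tool pointing down it reaches from about 0.4 to 0.875 m from the base axis. Payload 19.3 kg.
Tool frame: the origin (TCP) lies at the very end of the fingers, on their centre line; the grasp point (between the pads) lies 19 mm behind it; z points along the fingers, y is the direction in which the jaws open and shut (so a half turn about z gives the same grasp; the last joint's range is limited). The gripper opens to 85 mm and grips with 20 to 120 N. Pads are 22 mm wide; open, the fingers measure 114 mm over their backs; the gripper's body (76 mm by 85 mm) begins 54 mm behind the grasp point. The pads swing forward as they close: fully open they stand 13 mm farther back than shut.
Start: joints at [-1.351, 0.521, -0.036, 1.599, 0.021, 1.021, -0.113], TCP at [0.179, 0.599, 0.209] pointing down, gripper open.
Joint ranges: [-2.91, 2.91], [-0.3, 2.13], [-1.5, 1.42], [0.17, 2.43], [-1.26, 4.41], [0.16, 1.93], [-2.52, 2.52]. Speed limits (rad/s): [1.89, 1.89, 2.39, 2.39, 3.01, 3.01, 3.01].

INTERFACE

Orientations are given as [roll, pitch, yaw] about the fixed x, y, z axes, in that order (R = Rz(yaw) Ry(pitch) Rx(roll)).
In Python, from workcell import bot, viewer gives the robot as it stands.
- The arm moves only by the shell command python3 -m creep 'ROWS' [FORCE]. ROWS is JSON, a list of rows, each an object of numbers: "rx", "ry", "rz": the turn, a rotation vector about the tool's x, y, z in degrees; "tx", "ty", "tz": the shift along the tool's x, y, z in mm; "hand": the closure, from -1 (fully open) to 1 (shut), so that 0 is half open. In form: [{"rx": .., "ry": .., "rz": .., "tx": .., "ty": .., "tz": .., "hand": ..}, ...]. A call has 1 to 8 rows; each row is the pose to reach, as a shift and turn from the pose commanded when the call began, along the tool's axes at that moment; what a row does not reach only later rows make up. A row lasts 1/10 s, in which the tool goes at most 50 mm and 8.59 degrees, less where a joint would pass 70% of its speed; a pose out of reach is approached as far as the arm can. A call with a gripper value outside its range is refused whole. The fingers move at their own pace and stop on an object; FORCE is the grip in N (left out, the last holds). Time passes only in rows, so rows that repeat a pose let the fingers close. It gives the time, the measured TCP pose, the force and the opening at its end, in the units of the state.
- bot.observe(): the state, without advancing time (a new reading comes with each control period).
- viewer.grab_frame(name): name is "side" or "top" or "wrist"; returns a dict with "pixels" (420x560x3 uint8, blue, green, red), "vertical_fov" (degrees; the focal length in pixels is half the picture's height over the tangent of half this angle, whatever the lens; pixels are square), "cx", "cy" (the principal point, pixels), "rvec" (rotation vector, rad) and "tvec" (3), from world to camera coordinates, as OpenCV has them; the wrist camera has in their place "tool_from_camera" (4x4, takes a point from camera to tool coordinates, whose origin is the TCP and whose axes are the flange's). Camera axes: x right, y down, z forward; pixel columns grow to the right and rows downward; lengths in m; the calibration is good to about 2 mm. A picture is of the moment at which its call begins: read the wrist's pose just before it. There is no depth.
- bot.job_done(): hands the job in, once; it reports no verdict.
Trained networks look in a picture, given as the dict that the camera call returned (one of the last four; its "shot" number tells which), for a name from the list of things; names that differ only in an ending like _2 or _b are one class to them, and where a whole thing is asked for, a point or a joint stands for the part that bears it (a point fixed in the world has none). Each returns a list of dicts, best first, with "score" (0 to 1); they miss things now and then, are a little off and sometimes report something else, mostly with a low value. They report only what shows in the picture. A call takes as long as a camera call. They do not tell look-alikes from the thing itself.
- viewer.outline_of(target, picture): "mask" (420x560 bool, what is visible of it) and "bbox" ([left, top, right, bottom] in pixels, round what is visible of it).
The state is a dict: "clock": time; "qpos": joint angles; "qd": joint speeds; "joint_efforts": joint torques, N m; "position": TCP position; "tool_rot": TCP orientation; "force": force on the tool from outside, world axes, zero at the start; "moment": the same for the moment, N m; "grip_width": finger opening in m.
Only numpy, scipy, OpenCV 4.12 (cv2) and the standard library are available. Lean on these libraries where they do the work, as an engineer would, in place of code of your own. Each camera call takes 0.05 s, during which the arm holds its last target.

TASK

Tidy the training bench: hang the empty grey bin on the blue panel by tilting its angled rear strip over the panel's cleat, under the lamp hood, and letting it down until it locks fully home, level, with its whole strip on the cleat; then let go. Then put the steel V-block in either compartment of the hung bin, flat on the floor with its V facing up, and let go. Leave the other things on the bench where they are.

Things in the scene. Friction and masses are not known exactly. Their poses are not given: they have to be found in the camera images.
- panel: Blue perforated upright panel, 460 wide, 300 high, 16 thick, fixed on the bench. Origin: at bench height, mid-width, in its front face. x points level into the panel (its front looks to -x), y along it, z up. A bin hung fully home has its axes parallel to these and its origin at x = -77, z = 85, y within 40 of 0.
- cleat (a point): Cleat: aluminium plate on the panel's front, 300 long (y +-150), 5 thick, rising outward at 45 degrees. Its upper face goes from the panel at height 150 (this point, mid-length; panel's axes) to its free edge 20 out at height 170: a V groove, open at the top, 20 wide there. All of it stays within 24 of the panel.
- hood (a point): Lamp hood: white bar over the cleat, 440 long, standing 75 out from the panel, underside at height 233, top 259. This point: middle of the front lower edge; panel's axes. A gripper pointing straight down runs into it: lean it back, away from the panel, 25 to 45 degrees.
- bin: Grey metal bin, loose, 0.3 to 0.5 kg, 224 wide (y), 100 deep (x). Origin: centre of underside; z up, x points out of its back, which goes to the panel. Floor and walls 4 thick, walls 34 high, back wall (outer face x = 50) 100 high. A divider 10 thick, 32 high, along x at y = 0 makes two compartments 103 wide (y), 92 deep. Strip and two low plastic feet on the back reach to x = 77.
- bin_grip (a point): Middle of the bin's grip tab, at x = -12, y = 0, z = 54 of the bin, same axes. The tab is a plate 10 thick (y) on the divider, x -31 to +7, up to height 72, open all round: pinch its two flat sides, fingers closing along the bin's y.
- bin_strip (a point): Root of the bin's rear strip (x = 50, y = 0, z = 92 of the bin, same axes). The strip, 214 wide, 4 thick, falls outward at 45 degrees: its underside runs from here to the free edge at x = 74, z = 68. To enter the groove, bring this point to 30 to 40 from the panel's face and over height 205, bin leaning some 10 degrees top to the panel; lower it; it slides home: 27 out, height 177, bin level.
- vblock: Steel V-block, loose, 0.17 to 0.35 kg: 70 long (x), 34 wide (y), 50 high, flat upright long sides, V groove 14 deep along x in its top. Origin: centre of underside; z up; the same turned by half a turn. Put it in with its length from the bin's front to back; resting there its origin is 4 above the bin's.
- woodblock: bystander: plain beech block 80 x 36 x 40, no groove; loose. It may stand where the V-block could have been. Origin: centre of underside.
- plainbox: bystander: plain grey open plastic box 100 x 140 x 50 without rear strip; loose. Origin: centre of underside.
- hammer: bystander: hammer 260 long lying on the bench; loose.
- driver: bystander: screwdriver 200 long lying on the bench; loose.
- tin: bystander: low steel tin, 66 across, 65 high; loose. Origin: centre of underside.
Not all that is in view belongs to the job. There is more than one size of the vblock; the one meant has the size given above.

How it is judged:
On the way, in this order (a step that is already met when the one before it is completed fails the run):
1. the empty bin hangs fully home on the cleat, level, its whole strip on the cleat, let go (x of bin in the frame of panel between -0.082 and -0.071 m and y of bin in the frame of panel between -0.045 and 0.045 m and z of bin in the frame of panel between 0.078 and 0.092 m and angle between bin's own z axis and vertical below 0.08 rad and angle between the x axis of bin and the x axis of panel, either way round below 0.08 rad and contact force between the fingers and bin below 0.1 N and linear speed of bin below 0.02 m/s and angular speed of bin below 0.2 rad/s), for 0.3 s.
2. the V-block lies flat in a compartment of the hung bin, V up, let go (x of vblock in the frame of bin between -0.046 and 0.046 m and y of vblock in the frame of bin between -0.108 and 0.108 m and z of vblock in the frame of bin between 0 and 0.01 m and angle between vblock's own z axis and vertical below 0.12 rad and x of bin in the frame of panel between -0.082 and -0.071 m and y of bin in the frame of panel between -0.045 and 0.045 m and z of bin in the frame of panel between 0.078 and 0.092 m and angle between bin's own z axis and vertical below 0.08 rad and angle between the x axis of bin and the x axis of panel, either way round below 0.08 rad and contact force between the fingers and vblock below 0.1 N), for 0.2 s.
At the end, for the whole second after the job is handed in: Bin on the cleat, at rest, released: within 6 mm of 77 mm from the panel face, 7 mm of 85 mm height, 45 mm of the panel's middle; level and square to 0.08 rad. V-block in it, released, at rest, on its floor (origin up to 10 mm over the bin's), V up to 0.12 rad (all of step 2 and linear speed of each of bin, vblock below 0.02 m/s and angular speed of each of bin, vblock below 0.2 rad/s and contact force between the fingers and bin below 0.1 N); the robot touches nothing.
It fails at once if a bystander (wooden block, plain box, hammer, screwdriver, tin) is shifted by more than 30 mm (distance of any of woodblock, plainbox, hammer, driver, tin from where it was at the start of the episode above 0.03 m).
It also fails if it takes over 67 s, if anything falls off the work surface, if the arm or the gripper's body presses on something with over 40 N, if the wrist force passes 120 N, or if a joint passes its speed limit or range.

## Working session

There is one attempt and no reset: what is moved stays moved. The work goes in short steps, Python scripts to look and compute and a shell command to move; the robot and the scene stay as the last step left them, time stands still between calls to the robot, and variables do not carry over. Pictures are saved under pics/ and viewed, and the job is handed in when it is done.

```bash
ls; mkdir -p pics
python3 - <<'E'
from workcell import bot, viewer
import cv2, numpy as np
print(bot.observe())
for n in ["side","top","wrist"]:
    f=viewer.grab_frame(n); cv2.imwrite(f"pics/a_{n}.png",f["pixels"]); 
    print(n,{k:v for k,v in f.items() if k!="pixels"})
E
```

```text
pics
{'clock': 0.0, 'qpos': array([-1.35121691,  0.52200012, -0.0362809 ,  1.60000026,  0.02118301,
        1.02107072, -0.11275058]), 'qd': array([ 1.12034833e-04,  4.58792542e-04,  3.68190157e-04, -1.60778276e-03,
        2.10862856e-04,  5.77077542e-05,  7.93945794e-04]), 'joint_efforts': array([-3.80133197e-04, -9.27105188e+01,  1.97979659e+00, -3.69924974e+01,
        1.78516813e-02,  8.24369345e-03, -3.04673279e-05]), 'position': array([0.17854593, 0.59859011, 0.20893768]), 'tool_rot': array([-3.14050188e+00,  8.56446403e-05,  2.85180338e+00]), 'force': array([ 0.00890663, -0.45045328,  0.54374212]), 'moment': array([0.01423639, 0.04818646, 0.00427757]), 'grip_width': 0.08507576472962748}
side {'vertical_fov': 50.54720489174514, 'cx': 275.5550756947034, 'cy': 208.15905395990433, 'rvec': array([ 2.05131374, -0.69915221,  0.37174577]), 'tvec': array([-0.44621965,  0.29898071,  0.93144722]), 'shot': 1}
top {'vertical_fov': 45.676449156488644, 'cx': 277.8144060042979, 'cy': 207.7891553568013, 'rvec': array([ 2.11990322, -2.13726664,  0.17043144]), 'tvec': array([0.02014042, 0.57258255, 1.29324739]), 'shot': 2}
wrist {'vertical_fov': 68.4660270162155, 'cx': 280.5049004947412, 'cy': 202.54205424612098, 'tool_from_camera': array([[-5.39651227e-04, -9.46399158e-01, -3.22998981e-01,
         8.41736237e-02],
       [ 9.99999795e-01, -3.99366294e-04, -5.00593504e-04,
        -1.06780603e-03],
       [ 3.44766365e-04, -3.22999185e-01,  9.46399180e-01,
        -1.64181108e-01],
       [ 0.00000000e+00,  0.00000000e+00,  0.00000000e+00,
         1.00000000e+00]]), 'shot': 3}
```

View pics/a_side.png

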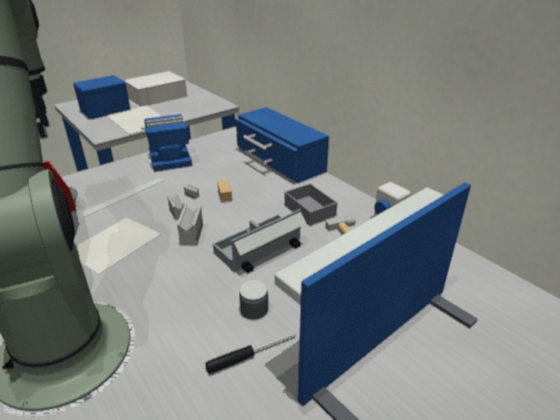

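View pics/a_top.png

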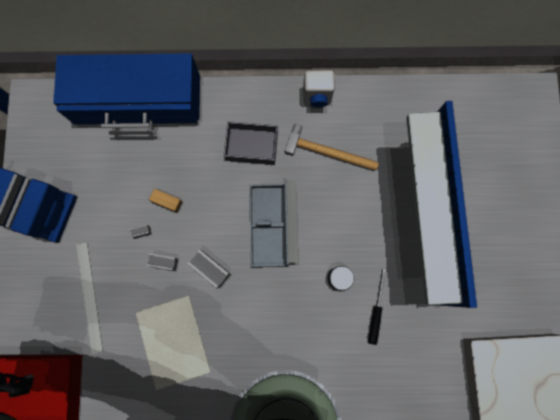

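View pics/a_wrist.png

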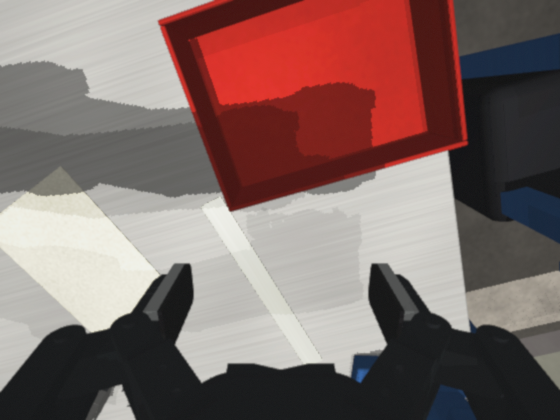

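```bash
cat > h.py <<'E'
import numpy as np, cv2
from scipy.spatial.transform import Rotation as R
from scipy.optimize import minimize
def K(f):
    F=f["pixels"].shape[0]/2/np.tan(np.radians(f["vertical_fov"])/2)
    return np.array([[F,0,f["cx"]],[0,F,f["cy"]],[0,0,1.]])
def T(rot,p):
    M=np.eye(4);M[:3,:3]=rot;M[:3,3]=p;return M
def tcp(s): return T(R.from_euler('xyz',s["tool_rot"]).as_matrix(),s["position"])
def cam(f,s=None):  # 4x4 world->cam
    if "rvec" in f: return T(cv2.Rodrigues(np.array(f["rvec"]))[0],f["tvec"])
    return np.linalg.inv(tcp(s)@f["tool_from_camera"])
def proj(f,W,P):
    P=np.atleast_2d(P);c=P@W[:3,:3].T+W[:3,3]; c=c@K(f).T; return c[:,:2]/c[:,2:]
def back(f,W,uv,z):
    d=np.linalg.inv(K(f))@np.r_[uv,1]; Rt=W[:3,:3].T; o=-Rt@W[:3,3]; d=Rt@d
    return o+d*(z-o[2])/d[2]
def box(x0,x1,y0,y1,z0,z1): return np.array([[x,y,z] for x in(x0,x1) for y in(y0,y1) for z in(z0,z1)])/1000.
def boxmask(f,W,M,boxes):
    m=np.zeros(f["pixels"].shape[:2],np.uint8)
    for b in boxes:
        uv=proj(f,W,b@M[:3,:3].T+M[:3,3])
        cv2.fillConvexPoly(m,cv2.convexHull(np.round(uv*16).astype(np.int32).reshape(-1,1,2)),1,shift=4)
    return m>0
BIN=[box(-50,50,-112,112,0,4),box(-50,50,-112,-108,0,34),box(-50,50,108,112,0,34),box(-50,-46,-112,112,0,34),
 box(46,50,-112,112,0,100),box(-50,50,-5,5,0,32),box(-31,7,-5,5,0,72),
 np.array([[50,s*107,92] for s in(-1,1)]+[[50,s*107,98] for s in(-1,1)]+[[74,s*107,68] for s in(-1,1)]+[[77,s*107,71] for s in(-1,1)])/1000.]
PANEL=[box(0,16,-230,230,0,300)]
HOOD=[box(-75,0,-220,220,233,259)]
VB=[box(-35,35,-17,17,0,50)]
WOOD=[box(-40,40,-18,18,0,40)]
def pose(p): return T(R.from_euler('z',p[2]).as_matrix(),[p[0],p[1],0])
def fit(views,boxes,p0,steps=(.02,.02,.1)):
    # views: list (f,W,mask)
    def cost(p):
        c=0
        for f,W,m in views:
            b=boxmask(f,W,pose(p),boxes); c+=1-(b&m).sum()/max(1,(b|m).sum())
        return c/len(views)
    best=None
    p=np.array(p0,float)
    for k in range(4):
        S=np.vstack([p]+[p+np.eye(3)[i]*steps[i]/(2**k)*(1 if k%2==0 else -1) for i in range(3)])
        r=minimize(cost,p,method='Nelder-Mead',options=dict(initial_simplex=S,xatol=1e-5,fatol=1e-5)); p=r.x
    return p,r.fun
E
python3 - <<'E'
from workcell import bot, viewer
from h import *
import pickle
fs={n:viewer.grab_frame(n) for n in("side","top")}
s=bot.observe(); print(s["clock"])
M={}
for n,f in fs.items():
    for t in["panel","bin","vblock","woodblock","plainbox","hammer","driver","tin"]:
        r=viewer.outline_of(t,f); M[n,t]=r
        print(n,t,[(round(x["score"],2),[int(v) for v in x["bbox"]]) for x in r], bot.observe()["clock"])
pickle.dump((fs,M),open("d.pkl","wb"))
f=fs["top"];W=cam(f)
for uv in[(274,225),(140,231),(161,261),(208,267),(450,200),(285,400)]: print(uv,back(f,W,uv,0))
E
```

```text
0.25
side panel [(0.76, [275, 181, 477, 417])] 0.3
side bin [(0.83, [214, 213, 305, 271])] 0.35
side vblock [(0.71, [175, 205, 202, 245]), (0.67, [183, 183, 197, 201]), (0.58, [169, 194, 185, 219])] 0.4
side woodblock [(0.69, [216, 181, 231, 202])] 0.45
side plainbox [(0.6, [282, 181, 333, 225])] 0.5
side hammer [(0.81, [323, 218, 354, 233])] 0.55
side driver [(0.86, [203, 334, 293, 374]), (0.55, [273, 184, 475, 420]), (0.52, [217, 181, 230, 200])] 0.6
side tin [(0.8, [240, 281, 267, 320])] 0.65
top panel [(0.62, [406, 98, 479, 309])] 0.7
top bin [(0.78, [246, 176, 294, 267])] 0.75
top vblock [(0.81, [186, 250, 229, 285]), (0.8, [144, 254, 176, 272]), (0.55, [131, 227, 150, 239])] 0.8
top woodblock [(0.89, [149, 188, 182, 212])] 0.85
top plainbox [(0.61, [223, 120, 276, 164])] 0.9
top hammer [(0.6, [284, 121, 377, 169])] 0.95
top driver [] 1.0
top tin [(0.58, [325, 265, 353, 287])] 1.05
(274, 225) [0.53271507 0.02684209 0.        ]
(140, 231) [0.51914423 0.39898413 0.        ]
(161, 261) [0.4356773  0.33786481 0.        ]
(208, 267) [0.41827709 0.20830745 0.        ]
(450, 200) [ 0.5987454  -0.46426506  0.        ]
(285, 400) [0.07050682 0.00081905 0.        ]
```

Run:
```python
from h import *
import pickle
fs,M=pickle.load(open("d.pkl","rb"))
V=lambda t,i=(0,0):[(fs[n],cam(fs[n]),M[n,t][i[k]]["mask"]) for k,n in enumerate(("side","top"))]
# pick best of several yaw starts
def multi(v,b,p,yaws):
    return min((fit(v,b,[p[0],p[1],y]) for y in yaws),key=lambda r:r[1])
res={}
res["bin"]=multi(V("bin"),BIN,(.53,.03),[-1.57,-1.4]); 
cleat=[np.array([[0,s*150,150] for s in(-1,1)]+[[-24,s*150,170] for s in(-1,1)])/1000]
res["panel"]=multi(V("panel"),PANEL+HOOD+cleat,(.58,-.42),[-1.57,-1.4])
top=V("vblock")[1:]
for name,i in(("A(208,267)",(0,0)),("B(161,261)",(2,1)),("C(140,231)",(1,2))):
    v=V("vblock",i)
    p=back(*v[1][:2],np.array(np.nonzero(v[1][2])).mean(1)[::-1],.02)
    for sc in[(1,1,1),(.7,.7,.7),(.5,.5,.5),(1.3,1.3,1.3)]:
        r=multi(v,[VB[0]*np.array(sc)],p,[-.8,0,.8,1.57]); print(name,sc,r)
for k,v in res.items(): print(k,v)
pickle.dump(res,open("res.pkl","wb"))
B=pose(res["bin"][0]);P=pose(res["panel"][0])
for n in("top","side"):
    im=fs[n]["pixels"].copy();W=cam(fs[n])
    for MM,bx in((B,BIN),(P,PANEL+HOOD)):
        for b in bx:
            uv=proj(fs[n],W,b@MM[:3,:3].T+MM[:3,3]).astype(int)
            cv2.polylines(im,[cv2.convexHull(uv.reshape(-1,1,2).astype(np.int32))],1,(0,255,255),1)
    cv2.imwrite(f"pics/b_{n}.png",im)
```

```text
A(208,267) (1, 1, 1) (array([0.41290786, 0.20519644, 0.65056982]), np.float64(0.35579261844331644))
A(208,267) (0.7, 0.7, 0.7) (array([0.41045474, 0.20385954, 0.05489849]), np.float64(0.645857670897203))
A(208,267) (0.5, 0.5, 0.5) (array([ 0.40729134,  0.20216906, -0.62471784]), np.float64(0.8043682151979565))
A(208,267) (1.3, 1.3, 1.3) (array([0.41261618, 0.20189275, 0.89769245]), np.float64(0.06891800821303501))
B(161,261) (1, 1, 1) (array([0.43131586, 0.32846271, 1.3734742 ]), np.float64(0.23350147368918445))
B(161,261) (0.7, 0.7, 0.7) (array([0.43432503, 0.33837982, 1.58292893]), np.float64(0.2975343764817449))
B(161,261) (0.5, 0.5, 0.5) (array([ 0.43792563,  0.34988157, -0.86041133]), np.float64(0.5576032305316917))
B(161,261) (1.3, 1.3, 1.3) (array([0.4353891 , 0.33813904, 1.20016429]), np.float64(0.5092447377246454))
C(140,231) (1, 1, 1) (array([0.51691506, 0.3975661 , 1.22328289]), np.float64(0.5780376457367608))
C(140,231) (0.7, 0.7, 0.7) (array([0.51620971, 0.39538225, 1.6239444 ]), np.float64(0.2784552845528455))
C(140,231) (0.5, 0.5, 0.5) (array([ 0.51648992,  0.39612237, -1.10960702]), np.float64(0.18454315637414226))
C(140,231) (1.3, 1.3, 1.3) (array([0.52218258, 0.40828487, 1.15474001]), np.float64(0.7204693929034335))
bin (array([ 0.53071217,  0.04220509, -1.57123151]), np.float64(0.06719377044316693))
panel (array([ 0.54430929, -0.37649207, -1.51674737]), np.float64(0.05572591687382589))
```

Run:
```python
import cv2,numpy as np
a=cv2.imread("pics/b_top.png")[90:320,120:490];b=cv2.imread("pics/b_side.png")[160:420,160:490]
cv2.imwrite("pics/b1.png",cv2.resize(a,None,fx=2.1,fy=2.1));cv2.imwrite("pics/b2.png",cv2.resize(b,None,fx=2.2,fy=2.2))
```

```text
(no output)
```

View pics/b1.png

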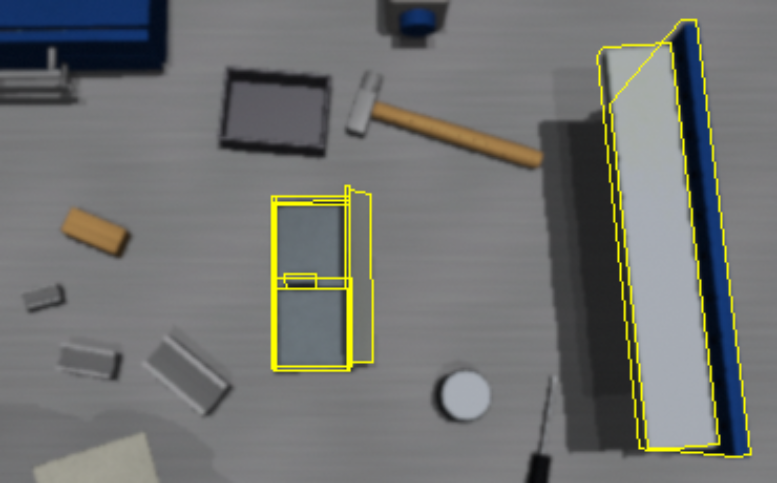

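View pics/b2.png

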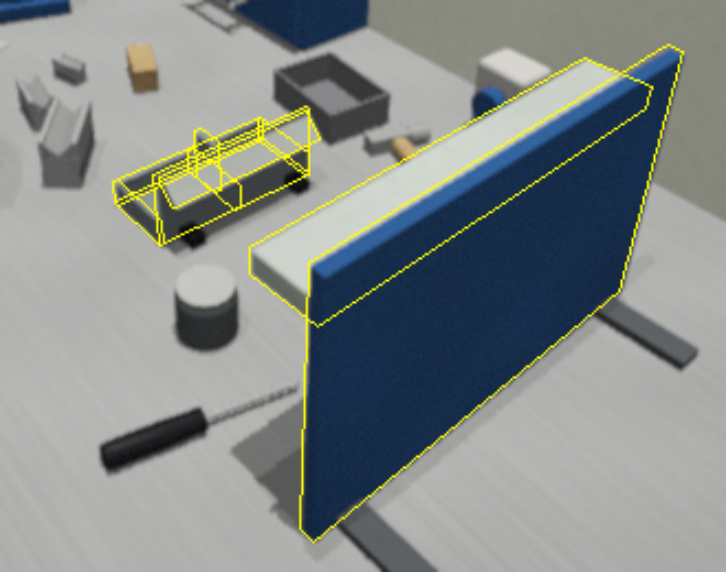

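```bash
cat > go.py <<'E'
# go.py x y z(m TCP) phi(deg, world heading of tool x) lean(deg) : print row numbers
import sys; from h import *; from workcell import bot
def ori(phi,lean):
    return R.from_euler('z',phi,degrees=True).as_matrix()@np.diag([1,-1,-1])@R.from_euler('y',-lean,degrees=True).as_matrix()
def rel(G,verbose=True):
    s=bot.observe();C=tcp(s);D=np.linalg.inv(C)@G
    rv=R.from_matrix(D[:3,:3]).as_rotvec(degrees=True);t=D[:3,3]*1000
    print(f'clk {s["clock"]:.2f}  "rx":{rv[0]:.1f},"ry":{rv[1]:.1f},"rz":{rv[2]:.1f},"tx":{t[0]:.1f},"ty":{t[1]:.1f},"tz":{t[2]:.1f}   rows: {np.linalg.norm(t)/50:.1f} mm, {np.linalg.norm(rv)/8.59:.1f} rot')
if __name__=="__main__":
    a=list(map(float,sys.argv[1:])); rel(T(ori(a[3],a[4]),a[:3]))
E
python3 go.py .43 .385 .25 90 0
python3 - <<'E'
import cv2
a=cv2.imread("pics/a_top.png")[170:300,110:310];cv2.imwrite("pics/c1.png",cv2.resize(a,None,fx=3.8,fy=3.8,interpolation=2))
E
```

```text
clk 1.05  "rx":-0.0,"ry":-0.0,"rz":73.4,"tx":-302.1,"ty":-133.1,"tz":-40.5   rows: 6.7 mm, 8.5 rot
```

View pics/c1.png

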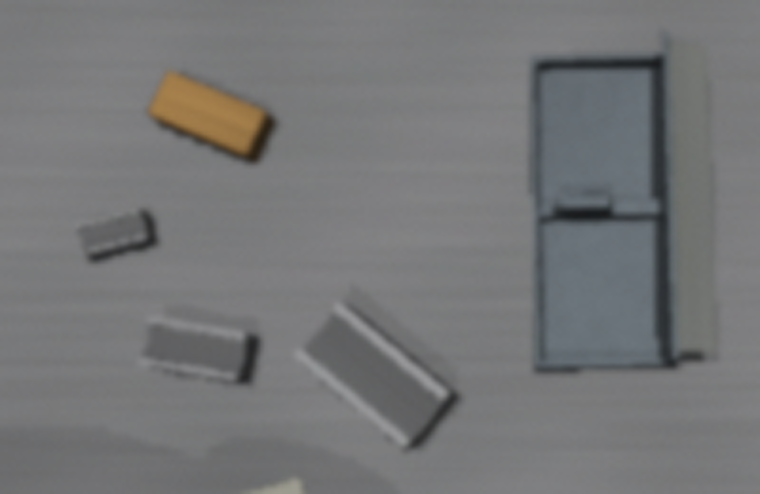

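Look-alikes for the V-block in the top view are C (140,231), B (161,261), A (208,267) and the wood block (165,200). The bin (274,225) has a look-alike in the plain box (250,142), which has no strip. B, about 70 mm long, matches the description. I'll check it close up with the wrist camera on the way.

```bash
python3 -m creep '[{"rz":73,"tx":-302,"ty":-133,"tz":-40,"hand":-1},{"rz":73,"tx":-302,"ty":-133,"tz":-40,"hand":-1},{"rz":73,"tx":-302,"ty":-133,"tz":-40,"hand":-1},{"rz":73,"tx":-302,"ty":-133,"tz":-40,"hand":-1},{"rz":73,"tx":-302,"ty":-133,"tz":-40,"hand":-1},{"rz":73,"tx":-302,"ty":-133,"tz":-40,"hand":-1},{"rz":73,"tx":-302,"ty":-133,"tz":-40,"hand":-1},{"rz":73,"tx":-302,"ty":-133,"tz":-40,"hand":-1}]'; python3 go.py .43 .385 .25 90 0
```

```text
clk 1.05  "rx":-0.0,"ry":-0.0,"rz":73.4,"tx":-302.1,"ty":-133.1,"tz":-40.5   rows: 6.7 mm, 8.5 rotschema error: expected keys rx, ry, rz, tx, ty, tz, hand
```

```bash
python3 -m creep '[{"rx":0,"ry":0,"rz":73,"tx":-302,"ty":-133,"tz":-40,"hand":-1},{"rx":0,"ry":0,"rz":73,"tx":-302,"ty":-133,"tz":-40,"hand":-1},{"rx":0,"ry":0,"rz":73,"tx":-302,"ty":-133,"tz":-40,"hand":-1},{"rx":0,"ry":0,"rz":73,"tx":-302,"ty":-133,"tz":-40,"hand":-1},{"rx":0,"ry":0,"rz":73,"tx":-302,"ty":-133,"tz":-40,"hand":-1},{"rx":0,"ry":0,"rz":73,"tx":-302,"ty":-133,"tz":-40,"hand":-1},{"rx":0,"ry":0,"rz":73,"tx":-302,"ty":-133,"tz":-40,"hand":-1},{"rx":0,"ry":0,"rz":73,"tx":-302,"ty":-133,"tz":-40,"hand":-1}]'; python3 go.py .43 .385 .25 90 0
```

```text
clock: 1.85
position: [0.434, 0.3813, 0.2504]
tool_rot: [3.139, 0.0, 1.639]
force: [-0.1, 0.6, 0.3]
grip_width: 0.0852
clk 1.85  "rx":0.1,"ry":0.0,"rz":3.9,"tx":3.9,"ty":-3.7,"tz":0.4   rows: 0.1 mm, 0.5 rot
```

```bash
cat > wl.py <<'E'
import sys,pickle; from h import *; from workcell import bot,viewer
name=sys.argv[1]; ts=sys.argv[2:]
s=bot.observe(); f=viewer.grab_frame("wrist"); cv2.imwrite(f"pics/{name}.png",f["pixels"])
M={t:viewer.outline_of(t,f) for t in ts}
for t in ts: print(t,[(round(x["score"],2),[int(v) for v in x["bbox"]]) for x in M[t]])
pickle.dump((s,f,M),open(name+".pkl","wb"))
E
python3 wl.py w1 vblock bin
```

```text
vblock [(0.85, [255, 175, 294, 238]), (0.75, [218, 251, 290, 339]), (0.73, [330, 141, 355, 184])]
bin [(0.91, [257, 333, 389, 382])]
```

View pics/w1.png

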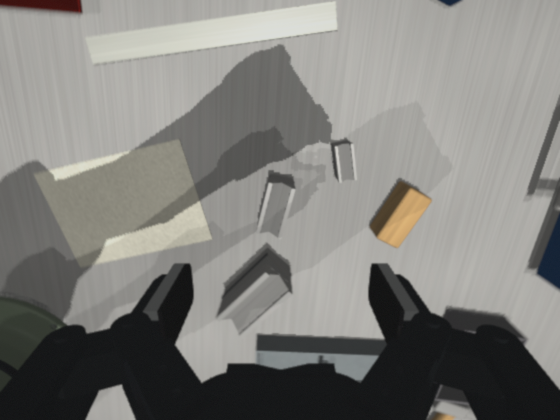

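```bash
python3 - <<'E'
from h import *
import pickle
fs,M=pickle.load(open("d.pkl","rb")); s,f,m=pickle.load(open("w1.pkl","rb"))
for name,i,j,p in(("A",1,0,(.41,.2)),("B",0,1,(.43,.33)),("C",2,2,(.517,.397))):
    v=[(fs["top"],cam(fs["top"]),M["top","vblock"][j]["mask"]),(f,cam(f,s),m["vblock"][i]["mask"])]
    for sc in(.6,.75,.9,1,1.1,1.3):
        r=min((fit(v,[VB[0]*sc],[*p,y]) for y in(.8,1.57,2.3)),key=lambda r:r[1]); print(name,sc,r[0].round(4),round(r[1],3))
im=cv2.resize(f["pixels"][120:350,200:440],None,fx=2.5,fy=2.5,interpolation=2);cv2.imwrite("pics/w1c.png",im)
E
python3 go.py .53 .08 .25 90 0
```

```text
A 0.6 [0.4095 0.2013 2.347 ] 0.791
A 0.75 [0.415  0.2111 0.8026] 0.686
A 0.9 [0.4165 0.2134 0.7341] 0.549
A 1 [0.4157 0.206  0.753 ] 0.444
A 1.1 [0.4135 0.202  0.74  ] 0.333
A 1.3 [0.4122 0.2003 0.8771] 0.084
B 0.6 [0.4307 0.3232 0.8974] 0.55
B 0.75 [0.4314 0.3237 1.2496] 0.329
B 0.9 [0.4321 0.3285 1.3822] 0.088
B 1 [0.4305 0.3262 1.3995] 0.13
B 1.1 [0.4296 0.3229 1.3673] 0.276
B 1.3 [0.4272 0.317  1.4218] 0.482
C 0.6 [0.5162 0.3929 1.8094] 0.131
C 0.75 [0.5155 0.389  1.7196] 0.307
C 0.9 [0.5135 0.3932 1.6216] 0.515
C 1 [0.513  0.3824 1.5721] 0.6
C 1.1 [0.5189 0.3812 2.2605] 0.664
C 1.3 [0.5065 0.3722 1.1689] 0.756
clk 2.00  "rx":-0.0,"ry":0.0,"rz":4.8,"tx":-312.8,"ty":74.2,"tz":-0.6   rows: 6.4 mm, 0.6 rot
```

View pics/w1c.png

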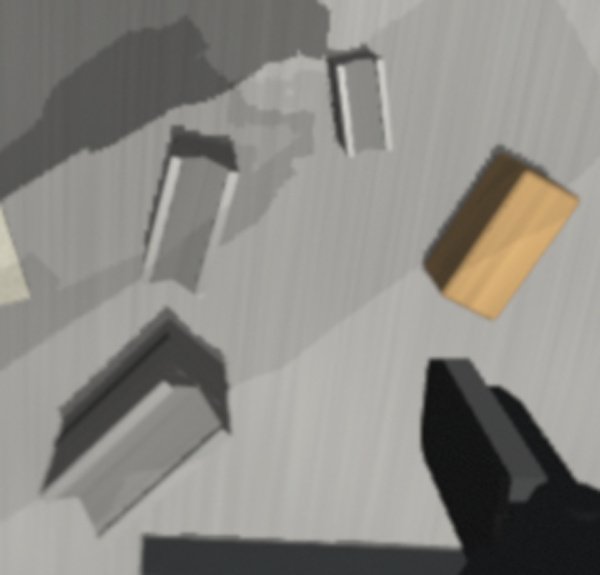

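B (wrist crop (190,215)) fits the 70×34×50 size. A is about 1.3× that and C about 0.6×, so B it is. Next, over the bin.

```bash
python3 -m creep '[{"rx":0,"ry":0,"rz":5,"tx":-313,"ty":74,"tz":0,"hand":-1},{"rx":0,"ry":0,"rz":5,"tx":-313,"ty":74,"tz":0,"hand":-1},{"rx":0,"ry":0,"rz":5,"tx":-313,"ty":74,"tz":0,"hand":-1},{"rx":0,"ry":0,"rz":5,"tx":-313,"ty":74,"tz":0,"hand":-1},{"rx":0,"ry":0,"rz":5,"tx":-313,"ty":74,"tz":0,"hand":-1},{"rx":0,"ry":0,"rz":5,"tx":-313,"ty":74,"tz":0,"hand":-1},{"rx":0,"ry":0,"rz":5,"tx":-313,"ty":74,"tz":0,"hand":-1},{"rx":0,"ry":0,"rz":5,"tx":-313,"ty":74,"tz":0,"hand":-1}]'; python3 wl.py w2 bin panel
```

```text
clock: 2.8
position: [0.5296, 0.0766, 0.2496]
tool_rot: [3.141, 0.001, 1.566]
force: [-0.7, 1.3, -0.3]
grip_width: 0.0855
bin [(0.73, [183, 150, 383, 265]), (0.3, [405, 92, 537, 219]), (0.19, [176, 284, 210, 351])]
panel []
```

View pics/w2.png

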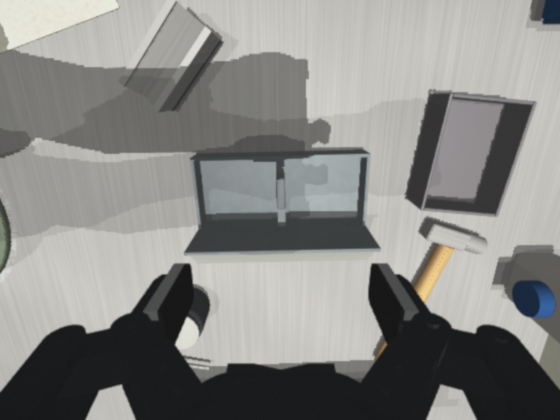

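Run:
```python
import pickle,cv2
s,f,m=pickle.load(open("w2.pkl","rb"))
cv2.imwrite("pics/w2c.png",cv2.resize(f["pixels"][140:270,175:390],None,fx=3.7,fy=3.7,interpolation=2))
```

```text
(no output)
```

View pics/w2c.png

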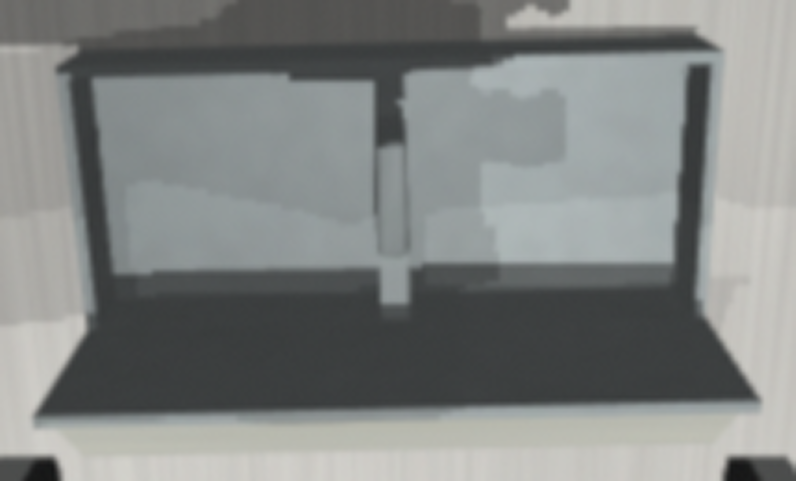

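Run:
```python
import pickle; from h import *
from scipy.optimize import least_squares
s,f,m=pickle.load(open("w2.pkl","rb"));W=cam(f,s)
uv=np.array([(60,70),(720,50),(36,424),(760,407),(391,145),(393,255)])/3.7+[175,140]
P=np.array([(-50,-112,34),(-50,112,34),(50,-112,100),(50,112,100),(-31,0,72),(7,0,72)])/1000
g=lambda p:(proj(f,W,P@pose(p)[:3,:3].T+pose(p)[:3,3])-uv).ravel()
r=least_squares(g,[.53,.04,-1.57]);p=r.x;print(p,g(p).round(1).reshape(-1,2).tolist())
fs,M=pickle.load(open("d.pkl","rb"));print(bool(1))
f2=fs["top"];im=f2["pixels"].copy()
for q in(p,):
  for b in BIN:
    u=proj(f2,cam(f2),b@pose(q)[:3,:3].T+pose(q)[:3,3]); cv2.polylines(im,[cv2.convexHull(np.round(u).astype(np.int32))],1,(0,255,255),1)
cv2.imwrite("pics/t2.png",cv2.resize(im[160:280,220:330],None,fx=5,fy=5,interpolation=0))
pickle.dump(p,open("bin.pkl","wb"))
# grasp
import go
for lean in(40,):
    phi=np.degrees(p[2])+180
    B=pose(p); t=np.array([-12,0,54])/1000; G=T(go.ori(phi,lean),[0,0,0]); z=G[:3,2]
    gp=B[:3,:3]@t+B[:3,3]; print("phi",phi,"grasp",gp,"tcp",gp+.019*z,"pre",gp+.019*z-.1*z)
```

```text
[ 0.52899963  0.0405202  -1.54844593] [[-1.5, -0.8], [1.3, -0.4], [-0.4, 1.2], [0.6, 1.0], [-0.2, -1.0], [0.1, 0.6]]
True
phi 91.2805835797676 grasp [0.52873145 0.0525172  0.054     ] tcp [0.52900439 0.04030729 0.03944516] pre [0.52756785 0.10456999 0.1160496 ]
```

View pics/t2.png

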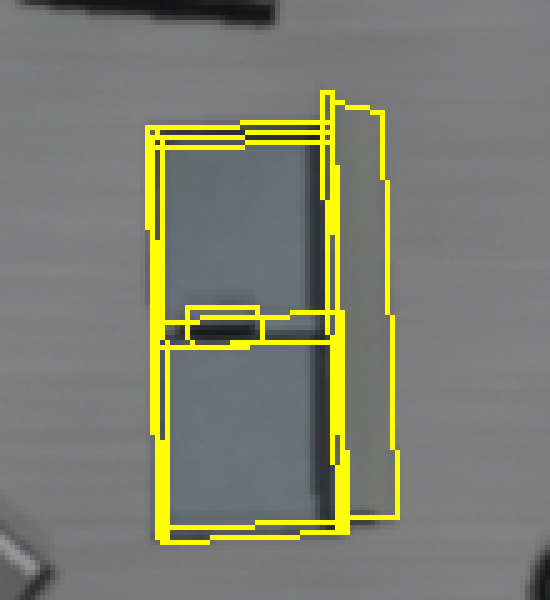

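```bash
python3 go.py .5276 .1046 .116 91.3 40
```

```text
clk 2.95  "rx":-0.5,"ry":-40.0,"rz":-1.3,"tx":23.8,"ty":-1.2,"tz":133.3   rows: 2.7 mm, 4.7 rot
```

```bash
python3 -m creep '[{"rx":-0.2,"ry":-16,"rz":-0.5,"tx":20,"ty":0,"tz":0,"hand":-1},{"rx":-0.2,"ry":-16,"rz":-0.5,"tx":20,"ty":0,"tz":0,"hand":-1},{"rx":-0.5,"ry":-40,"rz":-1.3,"tx":23.8,"ty":-1.2,"tz":60,"hand":-1},{"rx":-0.5,"ry":-40,"rz":-1.3,"tx":23.8,"ty":-1.2,"tz":133,"hand":-1},{"rx":-0.5,"ry":-40,"rz":-1.3,"tx":23.8,"ty":-1.2,"tz":133,"hand":-1},{"rx":-0.5,"ry":-40,"rz":-1.3,"tx":23.8,"ty":-1.2,"tz":133,"hand":-1},{"rx":-0.5,"ry":-40,"rz":-1.3,"tx":23.8,"ty":-1.2,"tz":133,"hand":-1}]' 40; python3 wl.py w3 bin; python3 go.py .529 .0403 .0394 91.3 40
```

```text
clock: 3.65
position: [0.5273, 0.1041, 0.1152]
tool_rot: [-3.138, 0.7, 1.595]
force: [0.4, -1.2, 2.7]
grip_width: 0.0855
bin [(0.88, [136, 119, 429, 279])]
clk 3.75  "rx":-0.1,"ry":-0.2,"rz":-0.4,"tx":2.5,"ty":-1.3,"tz":101.3   rows: 2.0 mm, 0.0 rot
```

View pics/w3.png

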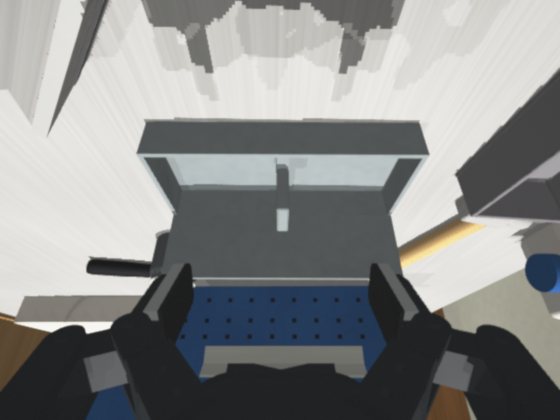

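```bash
python3 -m creep '[{"rx":0,"ry":0,"rz":-0.4,"tx":2.5,"ty":-1,"tz":50,"hand":-1},{"rx":0,"ry":0,"rz":-0.4,"tx":2.5,"ty":-1,"tz":90,"hand":-1},{"rx":0,"ry":0,"rz":-0.4,"tx":2.5,"ty":-1,"tz":101,"hand":-1},{"rx":0,"ry":0,"rz":-0.4,"tx":2.5,"ty":-1,"tz":101,"hand":0.5},{"rx":0,"ry":0,"rz":-0.4,"tx":2.5,"ty":-1,"tz":101,"hand":1},{"rx":0,"ry":0,"rz":-0.4,"tx":2.5,"ty":-1,"tz":101,"hand":1},{"rx":0,"ry":0,"rz":-0.4,"tx":2.5,"ty":-1,"tz":101,"hand":1},{"rx":0,"ry":0,"rz":-0.4,"tx":2.5,"ty":-1,"tz":101,"hand":1}]' 60; python3 wl.py w4 bin; python3 go.py .529 .0403 .0394 91.3 40
```

```text
clock: 4.55
position: [0.5285, 0.0407, 0.038]
tool_rot: [-3.137, 0.697, 1.597]
force: [1.4, 1.1, 2.1]
grip_width: 0.0119
bin [(0.71, [39, 138, 527, 367])]
clk 4.65  "rx":-0.1,"ry":-0.0,"rz":0.2,"tx":-1.1,"ty":0.5,"tz":-0.8   rows: 0.0 mm, 0.0 rot
```

View pics/w4.png

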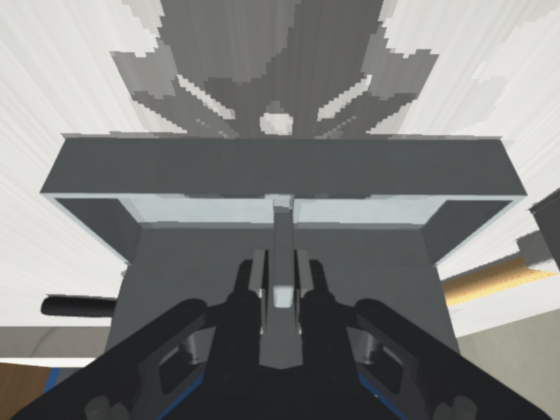

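```bash
python3 -m creep '[{"rx":0,"ry":0,"rz":0,"tx":0,"ty":0,"tz":0,"hand":1},{"rx":0,"ry":0,"rz":0,"tx":0,"ty":0,"tz":0,"hand":1},{"rx":0,"ry":0,"rz":0,"tx":0,"ty":0,"tz":0,"hand":1}]' 60; python3 go.py .529 .05 .14 91.3 40
```

```text
clock: 4.95
position: [0.5285, 0.0406, 0.0381]
tool_rot: [-3.137, 0.698, 1.597]
force: [-3.6, 4.7, 11.3]
grip_width: 0.0083
clk 4.95  "rx":-0.1,"ry":-0.0,"rz":0.2,"tx":-58.3,"ty":0.4,"tz":-84.1   rows: 2.0 mm, 0.0 rot
```

```bash
python3 -m creep '[{"rx":0,"ry":0,"rz":0,"tx":-6,"ty":0,"tz":-8,"hand":1},{"rx":0,"ry":0,"rz":0,"tx":-15,"ty":0,"tz":-21,"hand":1},{"rx":0,"ry":0,"rz":0,"tx":-30,"ty":0,"tz":-42,"hand":1},{"rx":0,"ry":0,"rz":0,"tx":-58,"ty":0,"tz":-84,"hand":1},{"rx":0,"ry":0,"rz":0,"tx":-88,"ty":0,"tz":-119,"hand":1},{"rx":0,"ry":0,"rz":0,"tx":-88,"ty":0,"tz":-119,"hand":1},{"rx":0,"ry":0,"rz":0,"tx":-88,"ty":0,"tz":-119,"hand":1}]' 80; python3 wl.py w5 bin panel
python3 - <<'E'
import sys; sys.path.insert(0,'.')
from h import *; from workcell import viewer
import pickle
f=viewer.grab_frame("side");r=viewer.outline_of("bin",f);pickle.dump((f,r),open("s5.pkl","wb"));cv2.imwrite("pics/s5.png",f["pixels"])
E
```

```text
clock: 5.65
position: [0.5285, 0.0495, 0.1861]
tool_rot: [-3.138, 0.696, 1.596]
force: [0.2, 0.1, -5.5]
grip_width: 0.0082
bin [(0.92, [35, 137, 525, 368])]
panel [(0.63, [171, 378, 399, 413])]
```

View pics/w5.png

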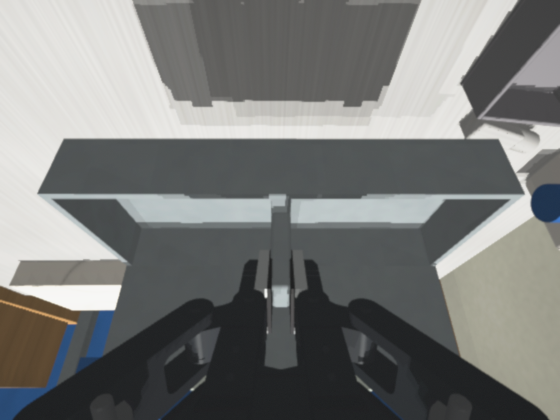

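View pics/s5.png

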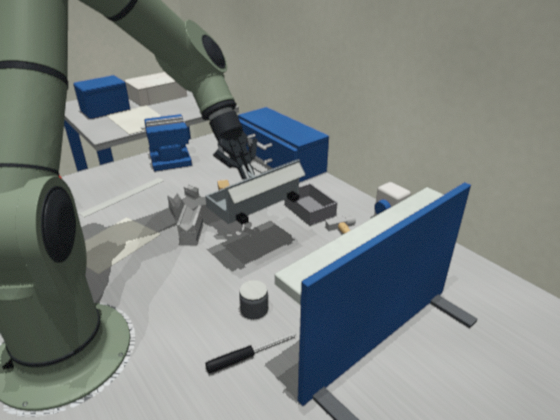

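Run:
```python
import pickle,cv2,numpy as np
s,f,m=pickle.load(open("w5.pkl","rb"))
p=f["pixels"]
a=cv2.resize(p[125:280,25:155],None,fx=3,fy=3,interpolation=2);b=cv2.resize(p[125:280,415:545],None,fx=3,fy=3,interpolation=2)
cv2.imwrite("pics/w5c.png",np.hstack([a,b]))
```

```text
(no output)
```

View pics/w5c.png

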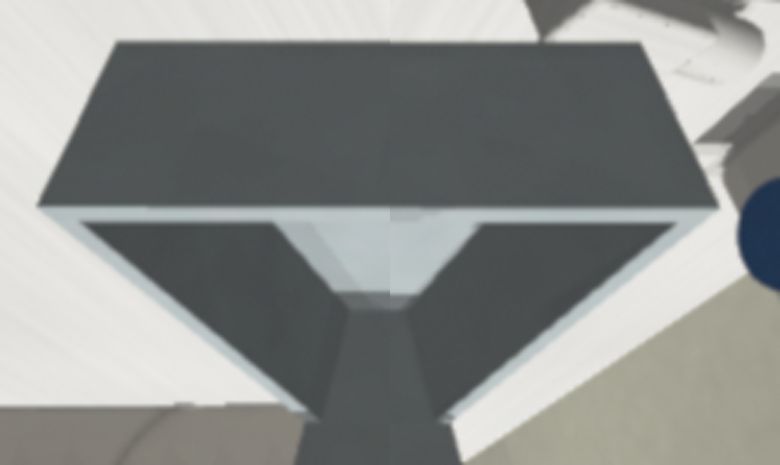

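```bash
cat > pnp.py <<'E'
from h import *; import pickle
s,f,m=pickle.load(open("w5.pkl","rb"))
uv=np.array([(64,138.7),(498.3,138.7),(37.3,193.7),(524.7,194),(51.7,199),(511,199),(141.7,227.7),(420.7,227.7),(131.7,264.3),(430.7,264.3),(281.5,286)])
P=np.array([(-50,-112,0),(-50,112,0),(-50,-112,34),(-50,112,34),(-46,-108,34),(-46,108,34),(46,-108,4),(46,108,4),(46,-108,34),(46,108,34),(-31,0,72)])/1000
ok,r,t=cv2.solvePnP(P,uv,K(f),None)
TB=np.array(f["tool_from_camera"])@T(cv2.Rodrigues(r)[0],t.ravel())  # tool<-bin
e=cv2.projectPoints(P,r,t,K(f),None)[0][:,0]-uv
print("err",np.abs(e).max().round(2))
print("bin in tool mm",(TB[:3,3]*1000).round(1))
WB=tcp(s)@TB; print("bin world",WB[:3,3].round(4),R.from_matrix(WB[:3,:3]).as_euler('zyx',degrees=True).round(2))
pickle.dump(TB,open("TB.pkl","wb"))
# expected from initial estimate
import go
p=pickle.load(open("bin.pkl","rb"))
C=T(R.from_euler('xyz',[-3.137,.698,1.597]).as_matrix(),[.5285,.0406,.0381])
E=np.linalg.inv(C)@pose(p);print("expected",(E[:3,3]*1000).round(1),"rel rot",R.from_matrix(E[:3,:3].T@TB[:3,:3]).as_rotvec(degrees=True).round(2))
E
python3 pnp.py
python3 - <<'E'
from h import *; import pickle
f,r=pickle.load(open("s5.pkl","rb"));TB=pickle.load(open("TB.pkl","rb"))
s=pickle.load(open("w5.pkl","rb"))[0];WB=tcp(s)@TB;im=f["pixels"].copy()
for b in BIN:
    u=proj(f,cam(f),b@WB[:3,:3].T+WB[:3,3]); cv2.polylines(im,[cv2.convexHull(np.round(u).astype(np.int32))],1,(0,255,255),1)
cv2.imwrite("pics/s5o.png",cv2.resize(im[110:270,190:320],None,fx=3.7,fy=3.7,interpolation=2))
E
```

```text
err 1.91
bin in tool mm [24.6 -1.  30. ]
bin world [0.5275 0.0491 0.1473] [-88.72   0.16   0.42]
expected [24.4  0.6 29.2] rel rot [-0.19  0.3   0.03]
```

View pics/s5o.png

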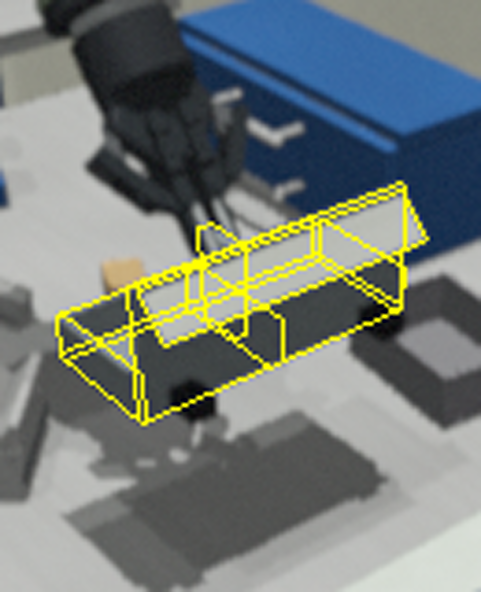

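Run:
```python
from h import *; import pickle
fs,M=pickle.load(open("d.pkl","rb"))
p=fs["side"]["pixels"]
a=cv2.resize(p[170:290,400:490],None,fx=4,fy=4,interpolation=2);b=cv2.resize(p[250:410,265:385],None,fx=3,fy=3,interpolation=2)
cv2.imwrite("pics/p1.png",np.hstack([a,b]))
p=fs["top"]["pixels"]
a=cv2.resize(p[90:150,400:490],None,fx=4.4,fy=4.4,interpolation=2);b=cv2.resize(p[265:325,400:490],None,fx=4.4,fy=4.4,interpolation=2)
cv2.imwrite("pics/p2.png",np.vstack([a,b]))
```

```text
(no output)
```

View pics/p1.png

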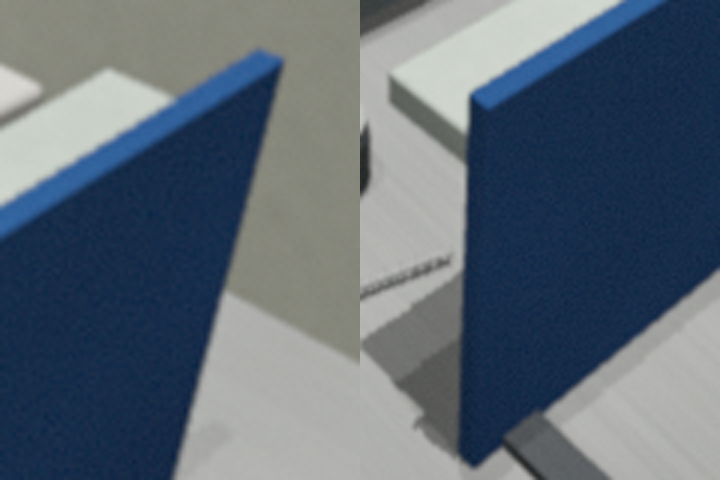

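View pics/p2.png

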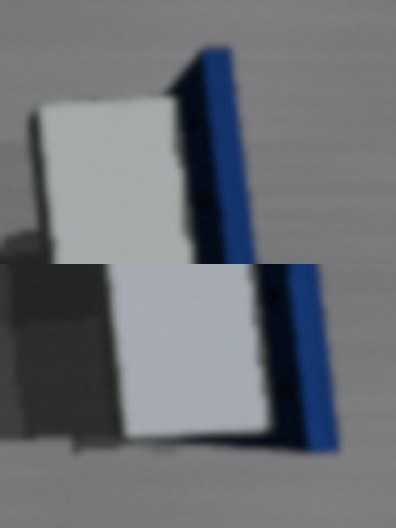

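Run:
```python
from h import *; import pickle
from scipy.optimize import least_squares
fs,M=pickle.load(open("d.pkl","rb"))
S=[((465,182.25),(0,230,300)),((470.75,185.5),(16,230,300)),((302.3,281.7),(0,-230,300)),((306.7,286.7),(16,-230,300)),((302.7,405.7),(16,-230,0)),((298.3,402.7),(0,-230,0)),((426.75,187.25),(-75,220,259)),((275,275.3),(-75,-220,259)),((275,283.3),(-75,-220,233))]
Tp=[((446.4,100.9),(0,230,300)),((452.5,100.9),(16,230,300)),((470,307),(0,-230,300)),((476.8,307),(16,-230,300)),((409.1,113.4),(-75,220,259)),((440.5,112.3),(0,220,259)),((428.2,304.3),(-75,-220,259)),((461.4,303.2),(0,-220,259))]
def g(p,sel):
    o=[]
    for n,L in sel:
        P=np.array([l[1] for l in L])/1000;uv=np.array([l[0] for l in L]);A=pose(p)
        o.append((proj(fs[n],cam(fs[n]),P@A[:3,:3].T+A[:3,3])-uv).ravel())
    return np.concatenate(o)
for sel in([("side",S)],[("top",Tp)],[("side",S),("top",Tp)]):
    r=least_squares(lambda p:g(p,sel),[.54,-.38,-1.52],loss='soft_l1');print(r.x.round(4),np.degrees(r.x[2]).round(2),np.abs(r.fun).max().round(1),g(r.x,sel).round(1).reshape(-1,2).tolist())
pickle.dump(r.x,open("panel.pkl","wb"))
```

```text
[ 0.5433 -0.3799 -1.5194] -87.06 2.5 [[-0.2, -0.4], [1.3, -0.8], [-0.8, -0.5], [2.2, 0.1], [0.7, 2.5], [-0.8, -0.5], [0.1, -0.4], [-0.6, -1.4], [-0.4, 2.2]]
[ 0.5419 -0.3777 -1.5273] -87.51 1.3 [[-0.5, -0.4], [0.5, -0.7], [-0.5, 1.3], [0.4, 0.9], [-0.5, -0.4], [0.2, -1.0], [-0.4, 0.5], [0.7, -0.2]]
[ 0.5428 -0.3789 -1.5231] -87.27 2.0 [[-0.4, -0.4], [1.1, -0.7], [-1.9, -0.9], [1.1, -0.4], [-0.2, 2.0], [-1.6, -1.0], [0.0, -0.4], [-1.3, -1.9], [-1.2, 1.7], [-0.4, -0.7], [0.6, -1.1], [0.5, 0.8], [1.4, 0.4], [-0.4, -0.7], [0.3, -1.4], [0.5, 0.2], [1.6, -0.6]]
```

```bash
cat > hang.py <<'E'
# hang.py out,h,lean[,y] ... : rows so that strip root is there (panel frame, mm)
import sys,pickle; from h import *; from go import rel
TB=pickle.load(open("TB.pkl","rb"));PP=pose(pickle.load(open("panel.pkl","rb")))
def goal(out,h,lean,y=0):
    Rb=PP[:3,:3]@R.from_euler('y',lean,degrees=True).as_matrix()
    root=PP[:3,:3]@np.array([-out,y,h])/1000+PP[:3,3]
    B=T(Rb,root-Rb@np.array([50,0,92])/1000)
    return B@np.linalg.inv(TB)
def where(s):
    B=np.linalg.inv(PP)@tcp(s)@TB; r=B[:3,:3]@np.array([50,0,92])/1000+B[:3,3]
    print("root out %.1f y %.1f h %.1f"%tuple(1000*r*[-1,1,1]),"bin zyx deg",R.from_matrix(B[:3,:3]).as_euler('zyx',degrees=True).round(2),"org",(B[:3,3]*1000).round(1))
if __name__=="__main__":
    from workcell import bot
    s=bot.observe();where(s);print("force",s["force"].round(1),"grip",round(s["grip_width"],4))
    for a in sys.argv[1:]:
        v=list(map(float,a.split(",")));G=goal(*v);print(a,"tcp",G[:3,3].round(3));rel(G)
E
python3 hang.py 165,212,10
```

```text
root out 377.2 y 3.7 h 237.4 bin zyx deg [-1.45  0.24 -0.31] org [-427.6    4.5  145.6]
force [ 0.9 -0.5 -5.7] grip 0.0078
165,212,10 tcp [ 0.533 -0.155  0.168]
clk 5.90  "rx":-1.1,"ry":9.8,"rz":-1.0,"tx":-145.8,"ty":0.5,"tz":143.5   rows: 4.1 mm, 1.2 rot
```

```bash
python3 -m creep '[{"rx":-0.5,"ry":3,"rz":-0.5,"tx":-20,"ty":0,"tz":20,"hand":1},{"rx":-1,"ry":7,"rz":-1,"tx":-45,"ty":0,"tz":44,"hand":1},{"rx":-1.1,"ry":9.8,"rz":-1,"tx":-75,"ty":0,"tz":74,"hand":1},{"rx":-1.1,"ry":9.8,"rz":-1,"tx":-105,"ty":0,"tz":103,"hand":1},{"rx":-1.1,"ry":9.8,"rz":-1,"tx":-132,"ty":0.5,"tz":130,"hand":1},{"rx":-1.1,"ry":9.8,"rz":-1,"tx":-146,"ty":0.5,"tz":143.5,"hand":1},{"rx":-1.1,"ry":9.8,"rz":-1,"tx":-146,"ty":0.5,"tz":143.5,"hand":1},{"rx":-1.1,"ry":9.8,"rz":-1,"tx":-146,"ty":0.5,"tz":143.5,"hand":1}]' 80
python3 wl.py w6 bin panel
python3 - <<'E'
import cv2; from workcell import viewer
for n in("side","top"): cv2.imwrite(f"pics/{n}6.png",viewer.grab_frame(n)["pixels"])
E
python3 hang.py 35,212,10
```

```text
clock: 6.7
position: [0.5332, -0.1551, 0.1686]
tool_rot: [3.141, 0.527, 1.618]
force: [-0.5, 0.1, -5.5]
grip_width: 0.008
bin [(0.66, [37, 135, 526, 371])]
panel [(0.93, [7, 257, 489, 420])]
root out 165.9 y 0.8 h 212.5 bin zyx deg [ 0.09 10.1   0.06] org [-231.2    0.8  130.7]
force [-0.6 -0.4 -5. ] grip 0.0081
35,212,10 tcp [ 0.539 -0.285  0.168]
clk 6.95  "rx":0.1,"ry":-0.1,"rz":0.0,"tx":-112.8,"ty":-1.0,"tz":66.4   rows: 2.6 mm, 0.0 rot
```

View pics/w6.png

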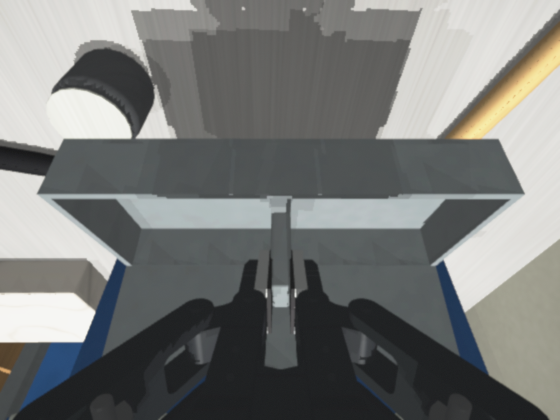

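View pics/side6.png

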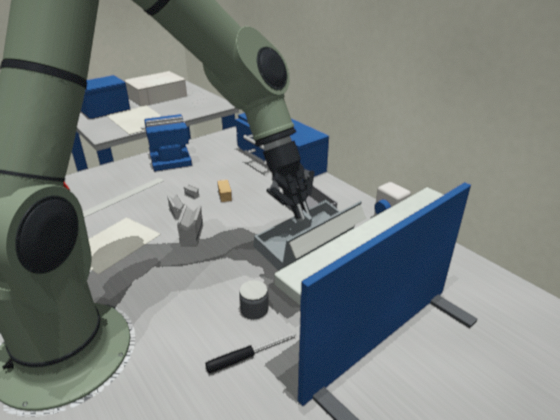

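View pics/top6.png

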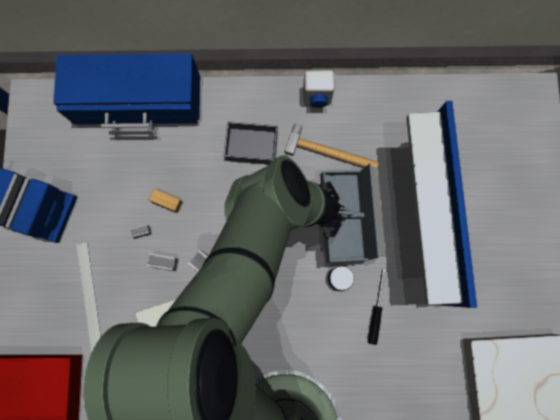

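```bash
python3 -m creep '[{"rx":0,"ry":0,"rz":0,"tx":-26,"ty":0,"tz":15,"hand":1},{"rx":0,"ry":0,"rz":0,"tx":-52,"ty":-0.5,"tz":30.6,"hand":1},{"rx":0,"ry":0,"rz":0,"tx":-78,"ty":-1,"tz":46,"hand":1},{"rx":0,"ry":0,"rz":0,"tx":-95,"ty":-1,"tz":56,"hand":1},{"rx":0,"ry":0,"rz":0,"tx":-107,"ty":-1,"tz":63,"hand":1},{"rx":0,"ry":0,"rz":0,"tx":-112.8,"ty":-1,"tz":66.4,"hand":1},{"rx":0,"ry":0,"rz":0,"tx":-112.8,"ty":-1,"tz":66.4,"hand":1}]' 80
python3 wl.py w7 panel;python3 hang.py 35,200,10 32,193,10 30,188,8 28,182,4 27,177,0;  python3 - <<'E'
import cv2; from workcell import viewer
for n in("side",): cv2.imwrite(f"pics/{n}7.png",viewer.grab_frame(n)["pixels"])
E
```

```text
clock: 7.65
position: [0.5389, -0.2858, 0.1684]
tool_rot: [3.14, 0.527, 1.618]
force: [-0.1, 0.7, -5.2]
grip_width: 0.0082
panel [(0.86, [0, 212, 560, 419])]
root out 35.1 y 0.0 h 211.8 bin zyx deg [ 0.07 10.12  0.08] org [-1.005e+02  1.000e-01  1.300e+02]
force [ 0.4  0.  -4.4] grip 0.0081
35,200,10 tcp [ 0.539 -0.285  0.156]
clk 7.75  "rx":0.1,"ry":-0.1,"rz":0.0,"tx":5.8,"ty":-0.0,"tz":10.4   rows: 0.2 mm, 0.0 rot
32,193,10 tcp [ 0.539 -0.288  0.149]
clk 7.75  "rx":0.1,"ry":-0.1,"rz":0.0,"tx":6.7,"ty":-0.0,"tz":18.0   rows: 0.4 mm, 0.0 rot
30,188,8 tcp [ 0.54  -0.291  0.142]
clk 7.75  "rx":0.1,"ry":-2.1,"rz":0.0,"tx":7.2,"ty":-0.1,"tz":25.9   rows: 0.5 mm, 0.2 rot
28,182,4 tcp [ 0.54  -0.297  0.132]
clk 7.75  "rx":0.1,"ry":-6.1,"rz":0.0,"tx":7.6,"ty":-0.1,"tz":37.1   rows: 0.8 mm, 0.7 rot
27,177,0 tcp [ 0.54  -0.301  0.124]
clk 7.75  "rx":0.1,"ry":-10.1,"rz":-0.0,"tx":7.9,"ty":-0.1,"tz":46.9   rows: 1.0 mm, 1.2 rot
```

View pics/w7.png

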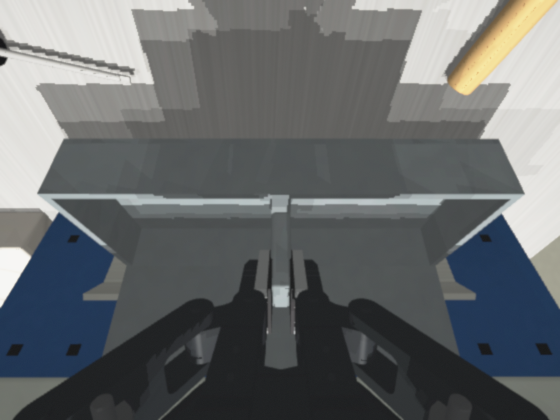

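View pics/side7.png

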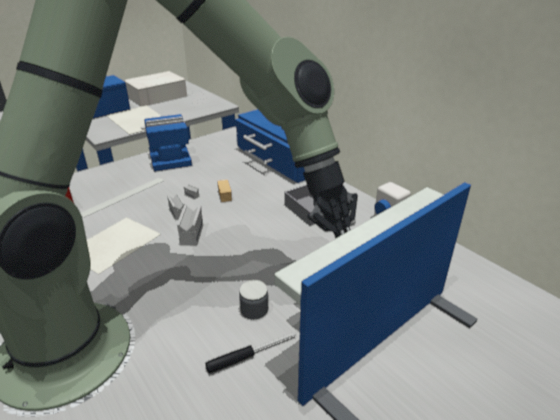

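Run:
```python
from h import *; import pickle
s,f,m=pickle.load(open("w7.pkl","rb"));PP=pose(pickle.load(open("panel.pkl","rb")));W=cam(f,s)
im=cv2.resize(f["pixels"],None,fx=4,fy=4,interpolation=2)
P=[(-20,150,170),(-23.5,150,166.5),(0,150,150),(0,150,143),(-20,-150,170),(-23.5,-150,166.5),(0,-150,150),(0,-150,143),(0,-220,0),(0,220,0)]
u=proj(f,W,np.array(P)/1000@PP[:3,:3].T+PP[:3,3]);print(u.round(1).tolist())
for a in u: cv2.circle(im,tuple(np.round(a*4+2).astype(int)),4,(0,255,255),-1)
cv2.imwrite("pics/w7c.png",np.hstack([im[4*230:4*330,4*60:4*150],im[4*230:4*330,4*410:4*500]]))
```

```text
[[477.6, 299.6], [477.9, 293.3], [456.6, 286.9], [453.5, 279.4], [85.4, 300.2], [85.1, 293.9], [106.2, 287.4], [109.2, 279.9], [93.7, 168.0], [468.2, 167.5]]
```

View pics/w7c.png

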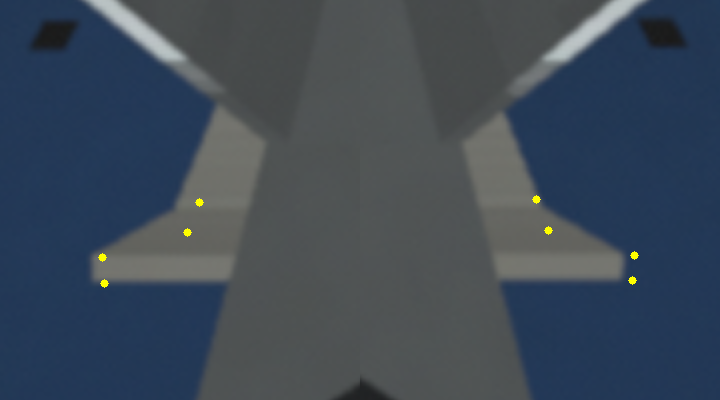

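```bash
python3 -m creep '[{"rx":0,"ry":0,"rz":0,"tx":3,"ty":0,"tz":5,"hand":1},{"rx":0,"ry":0,"rz":0,"tx":5.8,"ty":0,"tz":10.4,"hand":1},{"rx":0,"ry":0,"rz":0,"tx":6.3,"ty":0,"tz":14.5,"hand":1},{"rx":0,"ry":0,"rz":0,"tx":6.7,"ty":0,"tz":18,"hand":1},{"rx":0,"ry":-1,"rz":0,"tx":7,"ty":0,"tz":22,"hand":1},{"rx":0,"ry":-2.1,"rz":0,"tx":7.2,"ty":0,"tz":26,"hand":1},{"rx":0,"ry":-2.1,"rz":0,"tx":7.2,"ty":0,"tz":26,"hand":1}]' 80
python3 hang.py  28,182,4 27,178,1 27,176,0
```

```text
clock: 8.5
position: [0.5392, -0.2921, 0.1415]
tool_rot: [3.142, 0.565, 1.62]
force: [-0.3, 0.0, -5.2]
grip_width: 0.0082
root out 29.5 y -0.4 h 187.2 bin zyx deg [ 0.07  7.92 -0.  ] org [-91.7  -0.5 103. ]
force [-0.3  0.  -5.2] grip 0.0082
28,182,4 tcp [ 0.54  -0.297  0.132]
clk 8.50  "rx":0.0,"ry":-3.9,"rz":0.0,"tx":0.9,"ty":0.5,"tz":10.2   rows: 0.2 mm, 0.5 rot
27,178,1 tcp [ 0.54  -0.3    0.126]
clk 8.50  "rx":0.0,"ry":-6.9,"rz":0.0,"tx":1.4,"ty":0.4,"tz":17.9   rows: 0.4 mm, 0.8 rot
27,176,0 tcp [ 0.54  -0.301  0.123]
clk 8.50  "rx":0.0,"ry":-7.9,"rz":0.0,"tx":2.2,"ty":0.4,"tz":20.8   rows: 0.4 mm, 0.9 rot
```

```bash
python3 -m creep '[{"rx":0,"ry":-2,"rz":0,"tx":0.5,"ty":0.3,"tz":5,"hand":1},{"rx":0,"ry":-3.9,"rz":0,"tx":0.9,"ty":0.4,"tz":10,"hand":1},{"rx":0,"ry":-5.5,"rz":0,"tx":1.2,"ty":0.4,"tz":14,"hand":1},{"rx":0,"ry":-6.9,"rz":0,"tx":1.4,"ty":0.4,"tz":17.5,"hand":1},{"rx":0,"ry":-6.9,"rz":0,"tx":1.4,"ty":0.4,"tz":17.5,"hand":1}]' 80
python3 hang.py   27,177,0 27,175,0
```

```text
clock: 9.0
position: [0.5403, -0.3, 0.1261]
tool_rot: [3.141, 0.685, 1.62]
force: [-0.7, 0.5, -4.9]
grip_width: 0.0083
root out 27.4 y 0.3 h 178.4 bin zyx deg [0.1  1.04 0.01] org [-79.1   0.3  87.3]
force [-0.7  0.5 -4.9] grip 0.0083
27,177,0 tcp [ 0.54  -0.301  0.124]
clk 9.00  "rx":0.1,"ry":-1.0,"rz":0.1,"tx":0.4,"ty":-0.3,"tz":2.7   rows: 0.1 mm, 0.1 rot
27,175,0 tcp [ 0.54  -0.301  0.122]
clk 9.00  "rx":0.1,"ry":-1.0,"rz":0.1,"tx":1.7,"ty":-0.3,"tz":4.2   rows: 0.1 mm, 0.1 rot
```

```bash
python3 -m creep '[{"rx":0,"ry":-0.5,"rz":0,"tx":0.2,"ty":0,"tz":1.5,"hand":1},{"rx":0,"ry":-1,"rz":0,"tx":0.4,"ty":0,"tz":2.7,"hand":1},{"rx":0,"ry":-1,"rz":0,"tx":0.4,"ty":0,"tz":2.7,"hand":1}]' 80
python3 hang.py  27,175,0 27,173,0
```

```text
clock: 9.3
position: [0.5404, -0.302, 0.1244]
tool_rot: [3.139, 0.702, 1.618]
force: [0.0, 3.0, -5.4]
grip_width: 0.008
root out 26.3 y 0.2 h 177.5 bin zyx deg [0.02 0.1  0.11] org [-76.4   0.3  85.6]
force [ 0.   3.  -5.4] grip 0.008
27,175,0 tcp [ 0.54  -0.301  0.122]
clk 9.30  "rx":0.1,"ry":-0.1,"rz":-0.1,"tx":2.2,"ty":-0.2,"tz":1.6   rows: 0.1 mm, 0.0 rot
27,173,0 tcp [ 0.54  -0.301  0.12 ]
clk 9.30  "rx":0.1,"ry":-0.1,"rz":-0.1,"tx":3.5,"ty":-0.3,"tz":3.1   rows: 0.1 mm, 0.0 rot
```

```bash
python3 -m creep '[{"rx":0,"ry":0,"rz":0,"tx":1,"ty":0,"tz":0.8,"hand":1},{"rx":0,"ry":0,"rz":0,"tx":2.2,"ty":0,"tz":1.6,"hand":1},{"rx":0,"ry":0,"rz":0,"tx":2.2,"ty":0,"tz":1.6,"hand":1}]' 80
python3 hang.py  27,175,0 27,173,0; python3 wl.py w8 bin
```

```text
clock: 9.6
position: [0.5404, -0.3019, 0.123]
tool_rot: [3.138, 0.702, 1.616]
force: [-5.3, 10.5, 17.0]
grip_width: 0.0079
root out 26.4 y 0.1 h 176.2 bin zyx deg [-0.04  0.05  0.15] org [-76.4   0.3  84.2]
force [-5.3 10.5 17. ] grip 0.0079
27,175,0 tcp [ 0.54  -0.301  0.122]
clk 9.60  "rx":0.1,"ry":-0.1,"rz":-0.1,"tx":1.3,"ty":-0.2,"tz":0.6   rows: 0.0 mm, 0.0 rot
27,173,0 tcp [ 0.54  -0.301  0.12 ]
clk 9.60  "rx":0.1,"ry":-0.1,"rz":-0.1,"tx":2.5,"ty":-0.3,"tz":2.1   rows: 0.1 mm, 0.0 rot
bin [(0.59, [36, 138, 526, 367])]
```

View pics/w8.png

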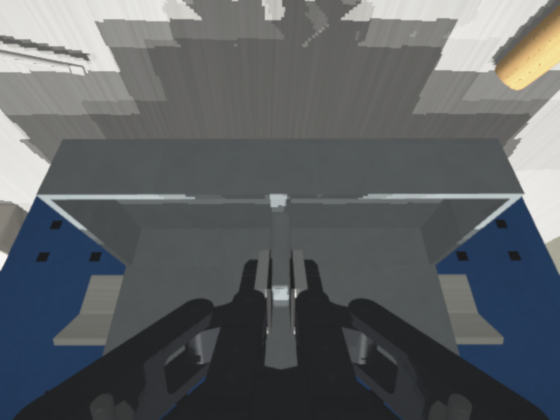

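```bash
python3 -m creep '[{"rx":0,"ry":0,"rz":0,"tx":0,"ty":0,"tz":0,"hand":0.6},{"rx":0,"ry":0,"rz":0,"tx":0,"ty":0,"tz":0,"hand":0.2},{"rx":0,"ry":0,"rz":0,"tx":0,"ty":0,"tz":0,"hand":0},{"rx":0,"ry":0,"rz":0,"tx":0,"ty":0,"tz":0,"hand":0},{"rx":0,"ry":0,"rz":0,"tx":0,"ty":0,"tz":0,"hand":0},{"rx":0,"ry":0,"rz":0,"tx":0,"ty":0,"tz":0,"hand":0}]' 80
python3 wl.py w9 bin
```

```text
clock: 10.3
position: [0.5402, -0.3015, 0.1219]
tool_rot: [3.139, 0.702, 1.618]
force: [0.1, -0.3, 0.4]
grip_width: 0.0427
bin [(0.7, [496, 9, 560, 89]), (0.6, [36, 140, 527, 373])]
```

View pics/w9.png

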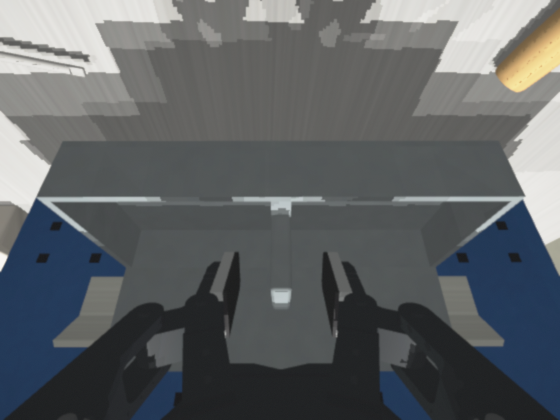

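```bash
python3 -m creep '[{"rx":0,"ry":0,"rz":0,"tx":0,"ty":0,"tz":-15,"hand":0},{"rx":0,"ry":0,"rz":0,"tx":0,"ty":0,"tz":-40,"hand":0},{"rx":0,"ry":0,"rz":0,"tx":0,"ty":0,"tz":-80,"hand":-1},{"rx":0,"ry":0,"rz":0,"tx":0,"ty":0,"tz":-120,"hand":-1},{"rx":0,"ry":0,"rz":0,"tx":0,"ty":0,"tz":-120,"hand":-1}]' 80
python3 wl.py w10 bin
```

```text
clock: 10.9
position: [0.5384, -0.2212, 0.216]
tool_rot: [3.134, 0.7, 1.618]
force: [1.1, 0.0, -0.5]
grip_width: 0.0835
bin [(0.27, [0, 144, 560, 406])]
```

View pics/w10.png

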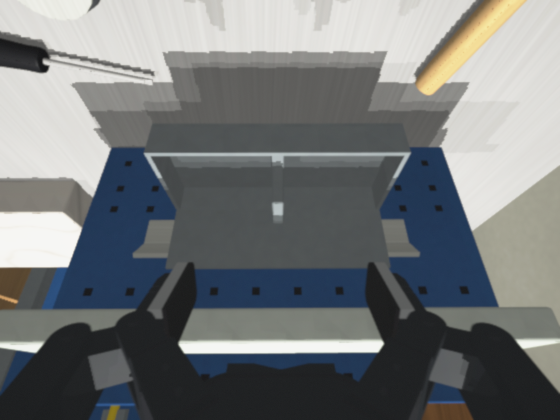

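```bash
cat > chk.py <<'E'
from h import *; import pickle
s,f,m=pickle.load(open("w10.pkl","rb"));PP=pose(pickle.load(open("panel.pkl","rb")))
cv2.imwrite("pics/w10c.png",cv2.resize(f["pixels"][115:280,130:425],None,fx=2.7,fy=2.7,interpolation=2))
uv=np.array([(150,124),(407,124),(145.5,153),(409.5,153),(168,268),(389.5,268),(277.5,203)])
P=np.array([(-50,-112,0),(-50,112,0),(-50,-112,34),(-50,112,34),(50,-112,100),(50,112,100),(-31,0,72)])/1000
ok,r,t=cv2.solvePnP(P,uv,K(f),None)
B=np.linalg.inv(PP)@tcp(s)@np.array(f["tool_from_camera"])@T(cv2.Rodrigues(r)[0],t.ravel())
print(np.abs(cv2.projectPoints(P,r,t,K(f),None)[0][:,0]-uv).max(),(B[:3,3]*1000).round(1),R.from_matrix(B[:3,:3]).as_euler('zyx',degrees=True).round(2))
E
python3 chk.py; python3 go.py .425 .42 .2 79.6 35
python3 - <<'E'
import cv2; from workcell import viewer
for n in("side",): cv2.imwrite(f"pics/{n}10.png",cv2.resize(viewer.grab_frame(n)["pixels"][160:420,200:500],None,fx=2.3,fy=2.3))
E
```

```text
2.9869307513489503 [-77.7   0.7  84.7] [0.5  1.24 0.53]
clk 11.00  "rx":8.2,"ry":5.1,"rz":10.4,"tx":504.2,"ty":-79.9,"tz":-407.7   rows: 13.1 mm, 1.7 rot
```

View pics/w10c.png

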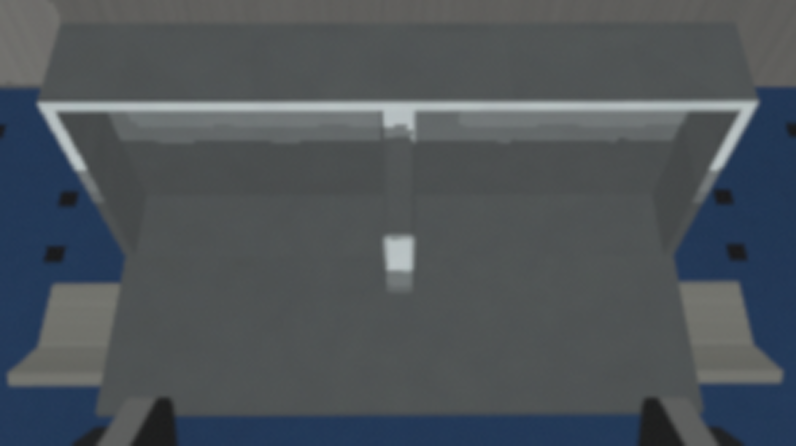

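View pics/side10.png

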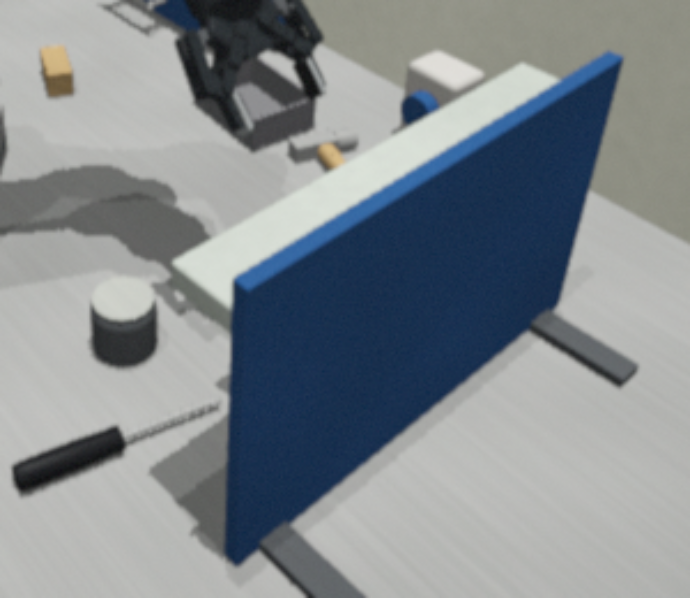

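```bash
python3 -m creep '[{"rx":0,"ry":5,"rz":0,"tx":38,"ty":-6,"tz":-31,"hand":-1},{"rx":4,"ry":5,"rz":5,"tx":77,"ty":-12,"tz":-62,"hand":-1},{"rx":8,"ry":5,"rz":10,"tx":116,"ty":-18,"tz":-93,"hand":-1},{"rx":8,"ry":5,"rz":10,"tx":155,"ty":-24,"tz":-125,"hand":-1},{"rx":8,"ry":5,"rz":10,"tx":194,"ty":-31,"tz":-157,"hand":-1},{"rx":8,"ry":5,"rz":10,"tx":233,"ty":-37,"tz":-188,"hand":-1},{"rx":8,"ry":5,"rz":10,"tx":272,"ty":-43,"tz":-220,"hand":-1},{"rx":8,"ry":5,"rz":10,"tx":310,"ty":-49,"tz":-251,"hand":-1}]' 80
python3 go.py .425 .42 .2 79.6 35
```

```text
clock: 11.85
position: [0.468, 0.1702, 0.2043]
tool_rot: [-3.138, 0.616, 1.396]
force: [1.5, 0.9, 0.3]
grip_width: 0.0852
clk 11.85  "rx":0.0,"ry":0.3,"rz":0.3,"tx":197.2,"ty":-86.3,"tz":-134.0   rows: 5.1 mm, 0.0 rot
```

```bash
python3 -m creep '[{"rx":0,"ry":0.3,"rz":0.3,"tx":37,"ty":-16,"tz":-25,"hand":-1},{"rx":0,"ry":0.3,"rz":0.3,"tx":75,"ty":-33,"tz":-51,"hand":-1},{"rx":0,"ry":0.3,"rz":0.3,"tx":112,"ty":-49,"tz":-76,"hand":-1},{"rx":0,"ry":0.3,"rz":0.3,"tx":150,"ty":-65,"tz":-102,"hand":-1},{"rx":0,"ry":0.3,"rz":0.3,"tx":187,"ty":-82,"tz":-127,"hand":-1},{"rx":0,"ry":0.3,"rz":0.3,"tx":197,"ty":-86,"tz":-134,"hand":-1},{"rx":0,"ry":0.3,"rz":0.3,"tx":197,"ty":-86,"tz":-134,"hand":-1}]' 80
python3 wl.py w11 vblock
```

```text
clock: 12.55
position: [0.4253, 0.4198, 0.1991]
tool_rot: [3.141, 0.611, 1.392]
force: [0.7, -0.4, -1.2]
grip_width: 0.0857
vblock [(0.95, [285, 111, 317, 185]), (0.69, [358, 47, 397, 114]), (0.66, [268, 181, 333, 257]), (0.53, [466, 187, 559, 262])]
```

View pics/w11.png

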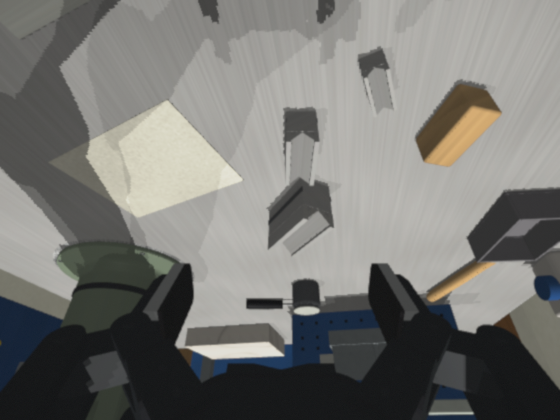

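Run:
```python
from h import *; import pickle
s,f,m=pickle.load(open("w11.pkl","rb"))
cv2.imwrite("pics/w11c.png",cv2.resize(f["pixels"][95:195,250:350],None,fx=5.8,fy=5.8,interpolation=2))
```

```text
(no output)
```

View pics/w11c.png

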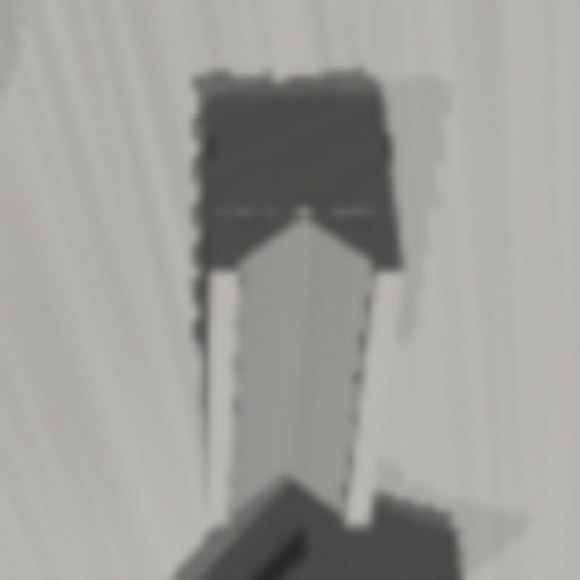

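Run:
```python
from h import *; import pickle,go
from scipy.optimize import least_squares
s,f,m=pickle.load(open("w11.pkl","rb"));W=cam(f,s)
uv=np.array([(207,270),(402,270),(303,212),(213,527),(371,527),(380,95),(203,93)])/5.8+[250,95]
P=np.array([(35,17,50),(35,-17,50),(35,0,36),(-35,17,50),(-35,-17,50),(35,-17,0),(35,17,0)])/1000
def g(p,k=1.): A=pose(p);return (proj(f,W,P*k@A[:3,:3].T+A[:3,3])-uv).ravel()
r=least_squares(g,[.43,.33,1.4]);print(r.x,g(r.x).round(1).reshape(-1,2).tolist())
r2=least_squares(lambda q:g(q[:3],q[3]),[*r.x,1]);print("with scale",r2.x)
p=r.x;pickle.dump(p,open("vb.pkl","wb"))
phi=np.degrees(p[2]);z=go.ori(phi,35)[:,2]
gp=np.array([p[0],p[1],.033]);print("tcp",gp+.019*z)
go.rel(T(go.ori(phi,35),gp+.019*z-.06*z)); go.rel(T(go.ori(phi,35),gp+.019*z))
```

```text
[0.43063531 0.32598945 1.40964905] [[0.1, 0.5], [-0.1, 0.0], [-0.3, 1.0], [-0.7, -0.4], [0.3, -0.7], [0.3, -0.8], [0.4, 0.0]]
with scale [0.43063257 0.32600901 1.40970835 1.00291165]
tcp [0.42888673 0.31523269 0.01743611]
clk 12.65  "rx":-0.6,"ry":0.0,"rz":-1.0,"tx":23.1,"ty":20.1,"tz":147.2   rows: 3.0 mm, 0.1 rot
clk 12.65  "rx":-0.6,"ry":0.0,"rz":-1.0,"tx":23.1,"ty":20.8,"tz":207.2   rows: 4.2 mm, 0.1 rot
```

```bash
python3 -m creep '[{"rx":-0.6,"ry":0,"rz":-1,"tx":12,"ty":10,"tz":48,"hand":-1},{"rx":-0.6,"ry":0,"rz":-1,"tx":23,"ty":20,"tz":95,"hand":-1},{"rx":-0.6,"ry":0,"rz":-1,"tx":23,"ty":20.5,"tz":140,"hand":-1},{"rx":-0.6,"ry":0,"rz":-1,"tx":23,"ty":20.8,"tz":180,"hand":-1},{"rx":-0.6,"ry":0,"rz":-1,"tx":23,"ty":20.8,"tz":203,"hand":-1},{"rx":-0.6,"ry":0,"rz":-1,"tx":23,"ty":20.8,"tz":207,"hand":-1},{"rx":-0.6,"ry":0,"rz":-1,"tx":23,"ty":20.8,"tz":207,"hand":-1}]' 80
python3 wl.py w12 vblock
```

```text
clock: 13.35
position: [0.4288, 0.3165, 0.0188]
tool_rot: [-3.141, 0.609, 1.41]
force: [-0.0, 0.9, 0.3]
grip_width: 0.0858
vblock [(0.97, [233, 274, 347, 370]), (0.82, [240, 171, 324, 312]), (0.62, [434, 30, 559, 202])]
```

View pics/w12.png

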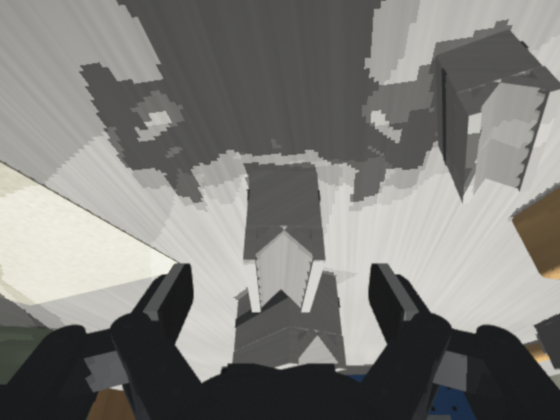

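```bash
python3 -m creep '[{"rx":0,"ry":0,"rz":0,"tx":0,"ty":0,"tz":0,"hand":0},{"rx":0,"ry":0,"rz":0,"tx":0,"ty":0,"tz":0,"hand":0.5},{"rx":0,"ry":0,"rz":0,"tx":0,"ty":0,"tz":0,"hand":1},{"rx":0,"ry":0,"rz":0,"tx":0,"ty":0,"tz":0,"hand":1},{"rx":0,"ry":0,"rz":0,"tx":0,"ty":0,"tz":0,"hand":1},{"rx":0,"ry":0,"rz":0,"tx":0,"ty":0,"tz":0,"hand":1},{"rx":0,"ry":0,"rz":0,"tx":0,"ty":0,"tz":0,"hand":1}]' 80
python3 wl.py w13; python3 go.py .4288 .3165 .22 80.8 35
```

```text
clock: 14.15
position: [0.4284, 0.3177, 0.0188]
tool_rot: [-3.141, 0.608, 1.412]
force: [0.2, 2.5, 6.6]
grip_width: 0.0322
clk 14.20  "rx":0.0,"ry":-0.1,"rz":0.1,"tx":-115.9,"ty":0.5,"tz":-164.4   rows: 4.0 mm, 0.0 rot
```

View pics/w13.png

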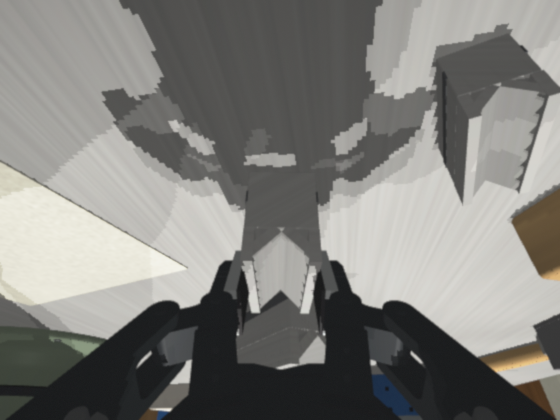

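```bash
python3 -m creep '[{"rx":0,"ry":0,"rz":0,"tx":-6,"ty":0,"tz":-8,"hand":1},{"rx":0,"ry":0,"rz":0,"tx":-17,"ty":0,"tz":-25,"hand":1},{"rx":0,"ry":0,"rz":0,"tx":-40,"ty":0,"tz":-57,"hand":1},{"rx":0,"ry":0,"rz":0,"tx":-68,"ty":0,"tz":-97,"hand":1},{"rx":0,"ry":0,"rz":0,"tx":-96,"ty":0,"tz":-136,"hand":1},{"rx":0,"ry":0,"rz":0,"tx":-110,"ty":0,"tz":-158,"hand":1},{"rx":0,"ry":0,"rz":0,"tx":-110,"ty":0,"tz":-158,"hand":1}]' 80
python3 wl.py w14;python3 - <<'E'
from h import *; import pickle
s,f,m=pickle.load(open("w14.pkl","rb"))
cv2.imwrite("pics/w14c.png",cv2.resize(f["pixels"][160:330,220:345],None,fx=4.5,fy=3.5,interpolation=2)[:600])
E
```

```text
clock: 14.9
position: [0.4297, 0.318, 0.2156]
tool_rot: [3.139, 0.603, 1.409]
force: [0.4, -0.1, -2.9]
grip_width: 0.0321
```

View pics/w14c.png

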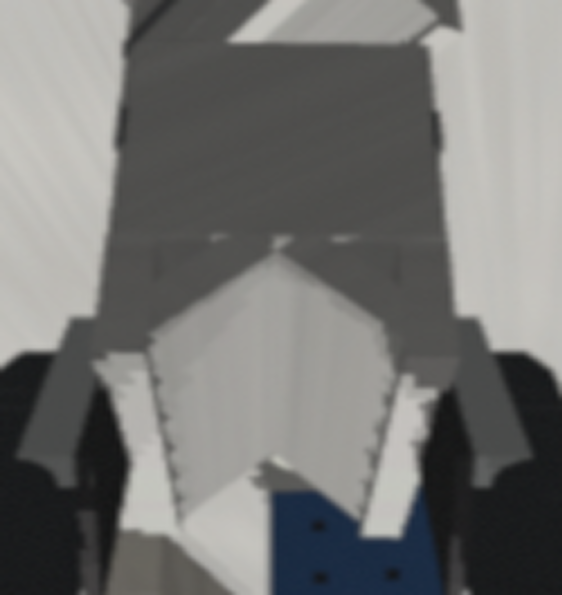

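```bash
cat > place.py <<'E'
from h import *; import pickle,sys
from go import rel
TV=None
def load():
    s,f,m=pickle.load(open("w14.pkl","rb"))
    uv=np.array([(125,42),(427,42),(97,352),(455,360),(278,240),(120,530),(403,537)])/[4.5,3.5]+[220,160]
    P=np.array([(35,17,0),(35,-17,0),(35,17,50),(35,-17,50),(35,0,36),(-35,17,50),(-35,-17,50)])/1000
    ok,r,t=cv2.solvePnP(P,uv,K(f),None)
    V=np.array(f["tool_from_camera"])@T(cv2.Rodrigues(r)[0],t.ravel())
    err=np.abs(cv2.projectPoints(P,r,t,K(f),None)[0][:,0]-uv).max()
    return s,V,err
s,V,err=load()
if __name__=="__main__":
    p=pickle.load(open("vb.pkl","rb"))
    C=T(R.from_euler('xyz',[-3.141,.608,1.412]).as_matrix(),[.4284,.3177,.0188]);E=np.linalg.inv(C)@pose(p)
    print("pnp",err,(V[:3,3]*1000).round(1),"exp",(E[:3,3]*1000).round(1),"rot diff",R.from_matrix(E[:3,:3].T@V[:3,:3]).as_rotvec(degrees=True).round(1))
    W=tcp(s)@V;print("world tilt",R.from_matrix(W[:3,:3]).as_euler('zyx',degrees=True).round(1))
E
python3 place.py
```

```text
pnp 3.0984366186077352 [17.8 -1.5 10.9] exp [17.7  0.9 10.6] rot diff [-0.2  0.3 -1.4]
world tilt [79.4 -0.4 -0.1]
```

```bash
cat > pl.py <<'E'
import sys,pickle; from h import *; import go
from workcell import bot
PP=pose(pickle.load(open("panel.pkl","rb")));phi=np.degrees(pickle.load(open("panel.pkl","rb"))[2])+180
L=35
Rt=go.ori(0,L)  # tool in block-frame (block yaw = phi)
TV=T(Rt.T,np.array([17.8,0,10.8])/1000)
def goal(x,y,z): return T(R.from_euler('z',phi,degrees=True).as_matrix(),PP[:3,:3]@np.array([x,y,z])/1000+PP[:3,3])@np.linalg.inv(TV)
s=bot.observe();B=np.linalg.inv(PP)@tcp(s)@TV
print("block in panel",(B[:3,3]*1000).round(1),R.from_matrix(B[:3,:3]).as_euler('zyx',degrees=True).round(1),"F",s["force"].round(1),"grip",round(s["grip_width"],4))
for a in sys.argv[1:]:
    G=goal(*map(float,a.split(",")));print(a,G[:3,3].round(3));go.rel(G)
E
python3 pl.py " -190,-55.5,160"
```

```text
block in panel [-709.7  -78.8  194.2] [1.681e+02 3.000e-01 1.000e-01] F [-0.1  0.2 -3. ] grip 0.0321
 -190,-55.5,160 [ 0.479 -0.2    0.179]
clk 14.95  "rx":-6.7,"ry":-0.3,"rz":-9.8,"tx":-394.5,"ty":131.4,"tz":314.6   rows: 10.4 mm, 1.4 rot
```

```bash
python3 -m creep '[{"rx":-1,"ry":0,"rz":-2,"tx":-25,"ty":8,"tz":20,"hand":1},{"rx":-3,"ry":0,"rz":-5,"tx":-55,"ty":18,"tz":44,"hand":1},{"rx":-5,"ry":0,"rz":-7,"tx":-92,"ty":30,"tz":73,"hand":1},{"rx":-6.7,"ry":-0.3,"rz":-9.8,"tx":-130,"ty":43,"tz":104,"hand":1},{"rx":-6.7,"ry":-0.3,"rz":-9.8,"tx":-168,"ty":56,"tz":134,"hand":1},{"rx":-6.7,"ry":-0.3,"rz":-9.8,"tx":-206,"ty":69,"tz":164,"hand":1},{"rx":-6.7,"ry":-0.3,"rz":-9.8,"tx":-240,"ty":80,"tz":191,"hand":1},{"rx":-6.7,"ry":-0.3,"rz":-9.8,"tx":-270,"ty":90,"tz":215,"hand":1}]' 80
python3 pl.py " -190,-55.5,160"
```

```text
clock: 15.75
position: [0.4616, -0.0394, 0.1886]
tool_rot: [-3.136, 0.614, 1.621]
force: [1.6, -0.1, -2.4]
grip_width: 0.0321
block in panel [-351.3  -65.   169.5] [180.   -0.2  -0.2] F [ 1.6 -0.1 -2.4] grip 0.0321
 -190,-55.5,160 [ 0.479 -0.2    0.179]
clk 15.75  "rx":-0.2,"ry":0.2,"rz":0.1,"tx":-126.4,"ty":9.6,"tz":100.8   rows: 3.2 mm, 0.0 rot
```

```bash
python3 -m creep '[{"rx":0,"ry":0,"rz":0,"tx":-32,"ty":2.5,"tz":25,"hand":1},{"rx":0,"ry":0,"rz":0,"tx":-64,"ty":5,"tz":51,"hand":1},{"rx":0,"ry":0,"rz":0,"tx":-96,"ty":7,"tz":76,"hand":1},{"rx":0,"ry":0,"rz":0,"tx":-118,"ty":9,"tz":94,"hand":1},{"rx":0,"ry":0.2,"rz":0,"tx":-126,"ty":9.6,"tz":101,"hand":1},{"rx":0,"ry":0.2,"rz":0,"tx":-126,"ty":9.6,"tz":101,"hand":1}]' 80
python3 wl.py w15 bin vblock; python3 pl.py " -81,-55.5,142" " -81,-55.5,89"
```

```text
clock: 16.35
position: [0.4789, -0.1988, 0.1786]
tool_rot: [-3.137, 0.61, 1.619]
force: [-0.5, 0.7, -1.4]
grip_width: 0.032
bin [(0.81, [214, 182, 479, 328])]
vblock [(0.78, [239, 174, 323, 313]), (0.51, [212, 183, 480, 325])]
block in panel [-193.7  -54.1  159.6] [-1.799e+02  1.000e-01 -2.000e-01] F [ 0.2  0.3 -2.3] grip 0.0322
 -81,-55.5,142 [ 0.484 -0.309  0.161]
clk 16.50  "rx":-0.1,"ry":-0.1,"rz":0.2,"tx":-82.3,"ty":-1.5,"tz":78.9   rows: 2.3 mm, 0.0 rot
 -81,-55.5,89 [ 0.484 -0.309  0.108]
clk 16.50  "rx":-0.1,"ry":-0.1,"rz":0.2,"tx":-52.0,"ty":-1.3,"tz":122.4   rows: 2.7 mm, 0.0 rot
```

View pics/w15.png

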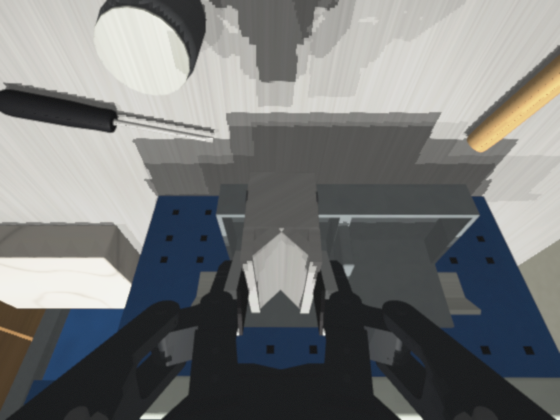

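```bash
python3 -m creep '[{"rx":0,"ry":0,"rz":0,"tx":-25,"ty":0,"tz":22,"hand":1},{"rx":0,"ry":0,"rz":0,"tx":-50,"ty":-0.5,"tz":46,"hand":1},{"rx":0,"ry":0,"rz":0,"tx":-70,"ty":-1,"tz":66,"hand":1},{"rx":0,"ry":0,"rz":0,"tx":-82,"ty":-1.5,"tz":79,"hand":1},{"rx":0,"ry":0,"rz":0,"tx":-82,"ty":-1.5,"tz":79,"hand":1}]' 80
python3 wl.py w16 bin; python3 pl.py  " -81,-55.5,93" " -81,-55.5,89"
```

```text
clock: 17.0
position: [0.4832, -0.3109, 0.1609]
tool_rot: [-3.137, 0.611, 1.62]
force: [-0.7, 0.1, -2.5]
grip_width: 0.032
bin [(0.95, [174, 85, 560, 313])]
block in panel [-81.2 -55.4 141.9] [-1.799e+02  1.000e-01 -2.000e-01] F [-0.1  0.3 -2.4] grip 0.0319
 -81,-55.5,93 [ 0.484 -0.309  0.112]
clk 17.10  "rx":-0.1,"ry":-0.1,"rz":0.2,"tx":27.9,"ty":0.0,"tz":40.1   rows: 1.0 mm, 0.0 rot
 -81,-55.5,89 [ 0.484 -0.309  0.108]
clk 17.10  "rx":-0.1,"ry":-0.1,"rz":0.2,"tx":30.2,"ty":0.0,"tz":43.4   rows: 1.1 mm, 0.0 rot
```

View pics/w16.png

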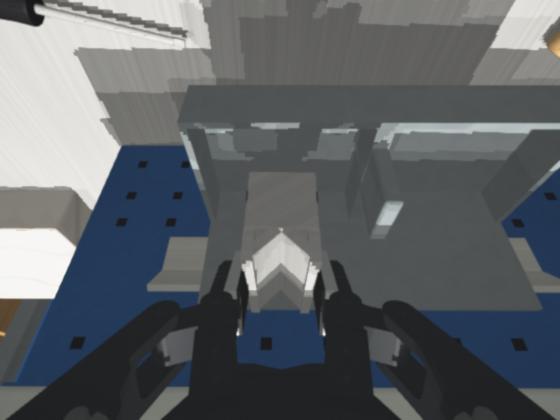

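```bash
python3 -m creep '[{"rx":0,"ry":0,"rz":0,"tx":7,"ty":0,"tz":10,"hand":1},{"rx":0,"ry":0,"rz":0,"tx":14,"ty":0,"tz":20,"hand":1},{"rx":0,"ry":0,"rz":0,"tx":21,"ty":0,"tz":30,"hand":1},{"rx":0,"ry":0,"rz":0,"tx":26,"ty":0,"tz":37,"hand":1},{"rx":0,"ry":0,"rz":0,"tx":28,"ty":0,"tz":40,"hand":1},{"rx":0,"ry":0,"rz":0,"tx":29,"ty":0,"tz":41.7,"hand":1},{"rx":0,"ry":0,"rz":0,"tx":29,"ty":0,"tz":41.7,"hand":1}]' 80
python3 pl.py  " -81,-55.5,89" " -81,-55.5,87"
```

```text
clock: 17.8
position: [0.4837, -0.3101, 0.1103]
tool_rot: [-3.138, 0.61, 1.621]
force: [-0.4, -0.4, -2.1]
grip_width: 0.0323
block in panel [-79.9 -55.9  91.3] [-180.     0.    -0.2] F [-0.4 -0.4 -2.1] grip 0.0323
 -81,-55.5,89 [ 0.484 -0.309  0.108]
clk 17.80  "rx":-0.1,"ry":-0.0,"rz":0.1,"tx":2.2,"ty":0.3,"tz":1.2   rows: 0.1 mm, 0.0 rot
 -81,-55.5,87 [ 0.484 -0.309  0.106]
clk 17.80  "rx":-0.1,"ry":-0.0,"rz":0.1,"tx":3.3,"ty":0.3,"tz":2.9   rows: 0.1 mm, 0.0 rot
```

```bash
python3 -m creep '[{"rx":0,"ry":0,"rz":0,"tx":1.5,"ty":0,"tz":0.6,"hand":1},{"rx":0,"ry":0,"rz":0,"tx":2.2,"ty":0,"tz":1.2,"hand":1},{"rx":0,"ry":0,"rz":0,"tx":2.2,"ty":0,"tz":1.2,"hand":1}]' 80
python3 pl.py  " -81,-55.5,89" " -81,-55.5,88"
```

```text
clock: 18.1
position: [0.4837, -0.3088, 0.1082]
tool_rot: [-3.138, 0.61, 1.621]
force: [0.2, 1.1, -1.4]
grip_width: 0.0324
block in panel [-81.3 -55.8  89.1] [-180.     0.    -0.2] F [ 0.2  1.1 -1.4] grip 0.0324
 -81,-55.5,89 [ 0.484 -0.309  0.108]
clk 18.10  "rx":-0.1,"ry":-0.0,"rz":0.1,"tx":-0.2,"ty":0.2,"tz":0.2   rows: 0.0 mm, 0.0 rot
 -81,-55.5,88 [ 0.484 -0.309  0.107]
clk 18.10  "rx":-0.1,"ry":-0.0,"rz":0.1,"tx":0.4,"ty":0.2,"tz":1.0   rows: 0.0 mm, 0.0 rot
```

Contact is beginning. I'll go down 1 mm more, then open a little.

```bash
python3 -m creep '[{"rx":0,"ry":0,"rz":0,"tx":0.5,"ty":0,"tz":0.8,"hand":1},{"rx":0,"ry":0,"rz":0,"tx":0.5,"ty":0,"tz":0.8,"hand":1},{"rx":0,"ry":0,"rz":0,"tx":0.5,"ty":0,"tz":0.8,"hand":1}]' 80
python3 pl.py  " -81,-55.5,88"
```

```text
clock: 18.4
position: [0.4838, -0.3091, 0.1076]
tool_rot: [-3.139, 0.611, 1.62]
force: [-0.8, 2.9, 8.4]
grip_width: 0.0323
block in panel [-81.  -55.7  88.6] [-1.8e+02  0.0e+00 -1.0e-01] F [-0.8  2.9  8.4] grip 0.0323
 -81,-55.5,88 [ 0.484 -0.309  0.107]
clk 18.40  "rx":-0.1,"ry":-0.0,"rz":0.1,"tx":0.4,"ty":0.1,"tz":0.4   rows: 0.0 mm, 0.0 rot
```

```bash
python3 -m creep '[{"rx":0,"ry":0,"rz":0,"tx":0,"ty":0,"tz":0,"hand":0.1},{"rx":0,"ry":0,"rz":0,"tx":0,"ty":0,"tz":0,"hand":0},{"rx":0,"ry":0,"rz":0,"tx":0,"ty":0,"tz":0,"hand":-0.15},{"rx":0,"ry":0,"rz":0,"tx":0,"ty":0,"tz":0,"hand":-0.15},{"rx":0,"ry":0,"rz":0,"tx":0,"ty":0,"tz":0,"hand":-0.15}]' 80
python3 wl.py w17
```

```text
clock: 18.9
position: [0.4835, -0.309, 0.1072]
tool_rot: [-3.138, 0.61, 1.621]
force: [-0.6, 0.4, 0.5]
grip_width: 0.0492
```

View pics/w17.png

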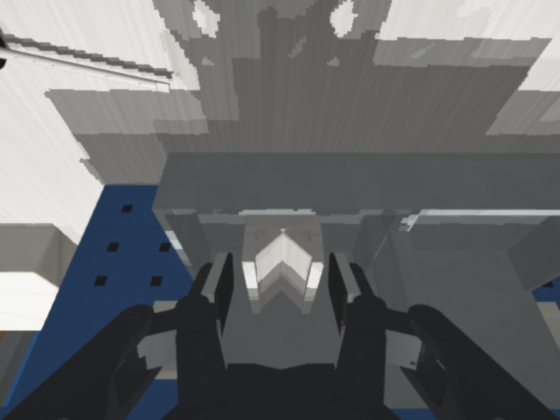

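```bash
python3 -m creep '[{"rx":0,"ry":0,"rz":0,"tx":0,"ty":0,"tz":-15,"hand":-0.15},{"rx":0,"ry":0,"rz":0,"tx":0,"ty":0,"tz":-40,"hand":-0.15},{"rx":0,"ry":0,"rz":0,"tx":0,"ty":0,"tz":-80,"hand":-0.15},{"rx":0,"ry":0,"rz":0,"tx":0,"ty":0,"tz":-125,"hand":-0.15},{"rx":0,"ry":0,"rz":0,"tx":0,"ty":0,"tz":-170,"hand":-0.15},{"rx":0,"ry":0,"rz":0,"tx":0,"ty":0,"tz":-170,"hand":-0.15},{"rx":0,"ry":0,"rz":0,"tx":0,"ty":0,"tz":-170,"hand":-0.15}]' 80
python3 wl.py w18 bin vblock;  python3 - <<'E'
import cv2; from workcell import viewer
for n in("side","top"): cv2.imwrite(f"pics/{n}18.png",viewer.grab_frame(n)["pixels"])
E
```

```text
clock: 19.65
position: [0.4798, -0.2109, 0.2467]
tool_rot: [-3.14, 0.609, 1.621]
force: [0.2, 0.2, -0.5]
grip_width: 0.0492
bin [(0.59, [219, 121, 456, 259])]
vblock [(0.6, [263, 150, 299, 212])]
```

View pics/w18.png

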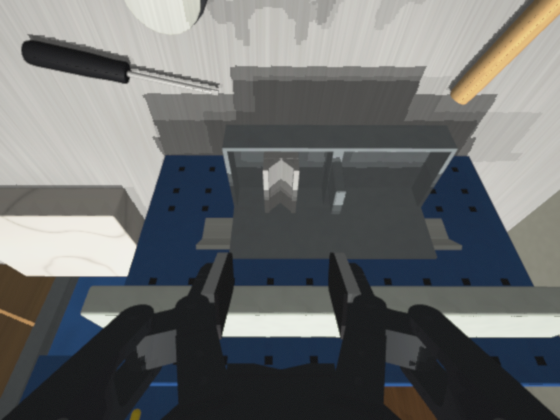

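View pics/top18.png

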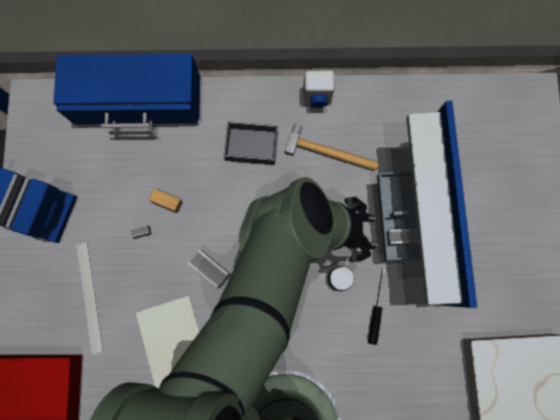

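Run:
```python
from h import *; import pickle
s,f,m=pickle.load(open("w18.pkl","rb"));PP=pose(pickle.load(open("panel.pkl","rb")));W=cam(f,s)
B=PP@T(np.eye(3),[-.077,.0005,.085]); V=B@T(R.from_euler('z',180,degrees=True).as_matrix(),[-.004,-.056,.004])
k=4;im=cv2.resize(f["pixels"][110:270,200:470],None,fx=k*.73,fy=k*.73,interpolation=2);k=k*.73
for A,bs,c in((B,BIN,(0,255,255)),(V,VB,(0,0,255))):
  for b in bs:
    u=(proj(f,W,b@A[:3,:3].T+A[:3,3])-[200,110])*k
    cv2.polylines(im,[cv2.convexHull(np.round(u).astype(np.int32))],1,c,1)
cv2.imwrite("pics/w18o.png",im)
```

```text
(no output)
```

View pics/w18o.png

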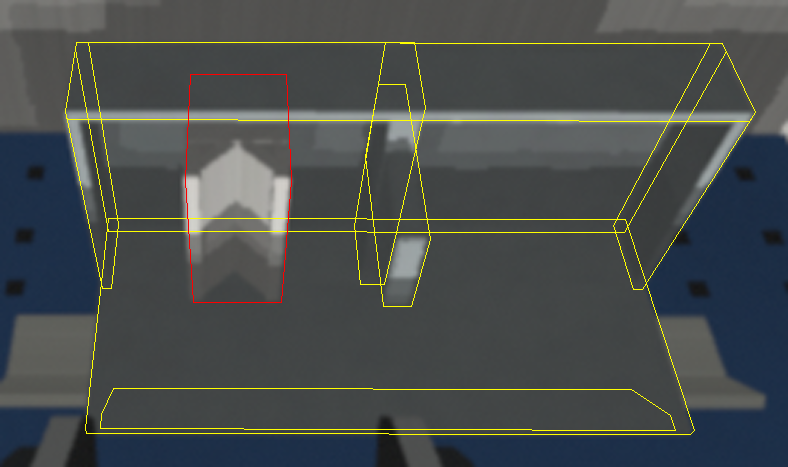

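The overlay of the expected home poses matches the picture within a pixel or two. Nothing is touching, so I'm handing in.

```bash
python3 -c "
from workcell import bot
s=bot.observe();print(s['clock'],s['force'],s['grip_width']);print(bot.job_done())"
```

```text
19.9 [ 0.45419507 -0.53758256 -0.06563646] 0.048944675531023864
the job is handed in; nothing more can be done
None
```

The bin is hung on the cleat and released, the V-block is in its left (robot-side) compartment with the V up and released, and I handed the job in at about 20 s. The hand-in gave no verdict, so the checks below are my own.

- **Hanging the bin:** I gripped its tab with the gripper leaned back 40°, brought the strip in under the hood at about 10° and lowered it until it seated. After release, the wrist camera put the bin at (-77.7, 0.7, 84.7) mm in the panel's axes, level to about 1.2° and square to 0.5°. That camera fit was rough, up to 3 px off.
- **Choosing the V-block:** there were three sizes. The one I took fits 70×34×50 at scale 1.003; the others are about 1.3 and 0.6 times that.
- **Placing the V-block:** the last wrist picture, with the expected home poses drawn over it, matches the bin and block to a pixel or two. I did not fit the bin's pose numerically again after the block went in. The wrist force was near zero with the gripper clear.
- **Bystanders:** the ones I could see in the last top view (tin, screwdriver, hammer, plain box, wood block) look where they were. I judged this by eye, not by measurement.

No check failed. Two small disagreements, neither of which affected the result:
- My panel estimate was about 2 mm off along the panel compared with the cleat ends in the wrist view.
- The position of the V-block in the gripper differed by about 2 mm sideways between two estimates.

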